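# Hasp and pin on the balcony storage box

### The job

Secure the grey storage box: swing the steel hasp on its front right down over the staple, then take the wooden-handled retaining pin off the upturned clay saucer and put it point down through the staple's loop, in front of the hasp. The hasp's springy tongue bears on the pin, so push the pin fully home, without hammering it, until its crossguard sits on both arms of the staple, and let go with the pin upright. Do not knock over the jar, the tin or the bottle.

Things in the scene. Friction and masses are not known exactly. Their poses are not given: they have to be found in the camera images.
- box: Grey plastic storage box, shut, fixed to the ledge: 180 deep (x) x 280 wide (y) x 150 mm high. Origin at the centre of its underside, z up; its front face lies at x = -90 mm and faces its own -x. In the middle of the front are a steel hasp and a staple.
- hinge (a point): Point on the hasp's hinge axis (along the box's y), at x = -96, y = 0, z = 140 mm in the box's frame; axes as the box's.
- loop (a point): Where the pin's axis belongs in the staple's loop: x -108, y 0, z 85 mm in the box's frame (axes as the box's). The staple is a level flat loop: two arms 8 mm wide, 12 mm tall, at y 12 to 20 mm either side, tops at z = 85 mm, joined by an end bar (inner face x -115, outer -123 mm). The opening is 24 mm along y; the pin touches the end bar.
- hasp (a joint): Hasp angle (rad): 0 = hanging flat on the front with the staple through its window (end stop), pi/2 = level, straight out; more = raised above level (starts so; at most 2.5). Steel plate 64 mm wide, 4 thick, 80 long; solid to 49 mm from the hinge, then a 44 mm wide window, then a rolled edge. Stiff hinge (0.12 N m): stays where left. Rigid to 22 mm from the hinge, then a sprung tongue.
- tongue (a joint): Angle of the sprung tongue (rad), hinged 20 mm from the hasp's hinge: at rest 0.14, standing about 6 mm out at the staple when the hasp is shut; 0 = flat. Spring 1.2 N m/rad (0.1 N m at rest, 0.26 flat). It leaves a gap of about 10 mm in the loop, next to the end bar; the pin's tapered tip enters there and wedges the tongue back: some 3 to 10 N of push, more than the pin's weight.
- pin: Pin, about 0.14 kg. Origin on its axis at the shank-side face of the crossguard; x runs up the handle. Wooden handle x 8 to 118 mm (20 wide in y, 14 thick in z); steel crossguard x 0 to 8, 44 long in y; round shank 14 mm thick to x -44, tapered to a 5 mm tip at -70. Starts flat on the saucer, handle towards the robot's right, overhanging. Home: x up, y along the box's y, origin at point loop.
- pin_tip (a point): The point of the pin, 70 mm from its crossguard.
- saucer: Upturned terracotta plant saucer, loose, 124 mm across at the foot, flat top about 100 mm across at 28 mm height. Origin at the centre of its underside.
- jar: Glass jar, open, 76 mm across, 110 mm tall, loose; origin at the centre of its underside. To be left standing.
- tin: Open stainless tin with clothes pegs, 96 mm across, tin 100 mm tall (pegs to 130 mm), loose; origin at the centre of its underside. To be left standing.
- bottle: White plastic bottle, 68 mm across, 200 mm tall, loose; origin at the centre of its underside. To be left standing.
Mind the look-alikes: they are no part of the job. What is meant by the pin is not blue, and is the smaller of those in its own colour.

How it is judged:
On the way, in this order (a step that is already met when the one before it is completed fails the run):
1. the hasp is swung down flat over the staple, with the pin not yet in the loop (value of joint hasp below 0.06 rad and distance between pin_tip and loop above 0.03 m), for 0.2 s.
2. the pin's point is through the loop (z of pin_tip in the frame of loop below -0.014 m and horizontal distance between pin_tip and loop below 0.014 m), for 0.05 s.
At the end, for the whole second after the job is handed in: The hasp hangs flat over the staple (within 0.06 rad); the pin stands in the loop, handle up (within 0.14 rad of upright), its crossguard lying along the box's front (within 0.35 rad) and down on the staple's arms (within 4 mm in height), its axis within 10 mm of its place in the loop, at rest (value of joint hasp below 0.06 rad and z of pin in the frame of loop between -0.004 and 0.004 m and horizontal distance between pin and loop below 0.01 m and angle between pin's own x axis and vertical below 0.14 rad and angle between the y axis of pin and the y axis of box, either way round below 0.35 rad and linear speed of pin below 0.02 m/s); the robot touches nothing.
It fails at once if the pin is hammered or forced against the staple or box (over 60 N) (contact force between pin and box above 60 N).
It fails at once if the jar, the tin or the bottle is knocked over (angle between any of jar, tin, bottle's own z axis and vertical above 0.6 rad).
It also fails if it takes over 72 s, if anything falls off the work surface, if the arm or the gripper's body presses on something with over 40 N, if the wrist force passes 120 N, or if a joint passes its speed limit or range.

### The arm

A 6-joint arm with a two-finger parallel gripper is mounted at the origin on the work surface. World frame = base frame: x ahead of the robot, y to its left, z up, the work surface at z = 0. Lengths are in m, angles in rad, forces in N, time in s.
With the tool pointing down it reaches from about 0.3 to 0.775 m from the base axis. Payload 14.6 kg.
Tool frame: the origin (TCP) lies between the finger pads; the fingertips stand 19 mm ahead of it and the grasp point (between the pads) is the TCP (ctrl.finger_overhang is the distance from the TCP to the fingertips, in m); z points along the fingers, y is the direction in which the jaws open and shut (so a half turn about z gives the same grasp; the last joint's range is limited). The gripper opens to 94 mm and grips with 3 to 60 N. Pads are 16 mm wide; open, the fingers measure 119 mm over their backs; the gripper's body (75 mm by 177 mm) begins 78 mm behind the grasp point.
Start: joints at [-1.202, 0.3, 1.521, -0, 1.321, -0.067], TCP at [0.232, -0.499, 0.224] pointing down, gripper open.
Joint ranges: [-3.03, 3.03], [-0.79, 2.21], [0.23, 2.52], [-1.04, 4.18], [0, 3.07], [-2.55, 2.55]. Speed limits (rad/s): [2.22, 2.22, 2.57, 3.14, 3.14, 3.14].

### API

Orientations are given as [roll, pitch, yaw] about the fixed x, y, z axes, in that order (R = Rz(yaw) Ry(pitch) Rx(roll)).
In Python, from station import ctrl gives the robot as it stands.
- The arm moves only by the tool send_rows, never from a script. Its argument "series" is a list of rows, each a list of 7 numbers: the turn, a rotation vector about the tool's x, y, z in degrees, then the shift along the tool's x, y, z in m, then the gripper's target within -1 to 1 (fully open at 1, half-way at 0, shut at -1). A call has 1 to 8 rows; each row is the pose to reach, as a shift and turn from the pose commanded when the call began, along the tool's axes at that moment; what a row does not reach only later rows make up. A row lasts 1/10 s, in which the tool goes at most 50 mm and 8.59 degrees, less where a joint would pass 70% of its speed; a pose out of reach is approached as far as the arm can. A call with a gripper value outside its range is refused whole. The fingers move at their own pace and stop on an object; "force" is the grip in N (left out, the last holds). Time passes only in rows, so rows that repeat a pose let the fingers close. It gives the time, the measured TCP pose, the force and the opening at its end, in the units of the state.
- ctrl.get_obs(): the state, without advancing time (a new reading comes with each control period).
- ctrl.camera(name): name is "scene" or "top" or "wrist"; returns a dict with "pixels" (400x640x3 uint8, red, green, blue), "z_map" (400x640 float32, m along the optical axis (not along the pixel's ray), 0 where there is no reading), "fov_y" (degrees; the focal length in pixels is half the picture's height over the tangent of half this angle, whatever the lens; pixels are square), "cx", "cy" (the principal point, pixels), "k1" (the pictures are not rectified: a ray, as slopes to the right and down, at radius r is drawn at 1 + k1 r^2 times it, then the intrinsics apply), "R" (3x3) and "t" (3): a world point X has camera coordinates R X + t. Camera axes: x right, y down, z forward; pixel columns grow to the right and rows downward; lengths in m; the calibration is good to about 2 mm. A picture is of the moment at which its call begins.
- ctrl.hand_in(): hands the job in, once; it reports no verdict.
The state is a dict: "time_s": time; "qpos": joint angles; "joint_vel": joint speeds; "tau": joint torques, N m; "ee_pos": TCP position; "eef_rot": TCP orientation; "force": force on the tool from outside, world axes, zero at the start; "moment": the same for the moment, N m; "grip_width": finger opening in m.
Only numpy, scipy, OpenCV 4.12 (cv2) and the standard library are available. Lean on these libraries where they do the work, as an engineer would, in place of code of your own. Each camera call takes 0.05 s, during which the arm holds its last target.

## Working session

There is one attempt and no reset: what is moved stays moved. The work goes in short steps, Python scripts to look and compute and a tool call to move; the robot and the scene stay as the last step left them, time stands still between calls to the robot, and variables do not carry over. Pictures are saved under pics/ and viewed, and the job is handed in when it is done.

Besides the shell and the picture viewer there is one more tool, called after "Call:" as a command line: name --pt "numbers of a row" for each row, then --argument value for the rest. send_rows: Moves the arm, as the interface text tells. Its arguments: {"type":"object","properties":{"series":{"type":"array"},"force":{"type":"number"}},"required":["series"]}

```bash
ls; mkdir -p pics; python3 - <<'E'
from station import ctrl
import cv2,numpy as np
o=ctrl.get_obs(); print({k:np.round(v,3) for k,v in o.items()})
for n in ["scene","top","wrist"]:
    c=ctrl.camera(n); cv2.imwrite(f"pics/{n}0.png",c["pixels"][:,:,::-1]); print(n,c["fov_y"],c["cx"],c["cy"],c["k1"],np.round(-c["R"].T@c["t"],3),np.round(c["R"],3).tolist())
    np.savez(f"{n}0.npz",**c)
E
```

```text
pics
{'time_s': np.float64(0.0), 'qpos': array([-1.202,  0.3  ,  1.522, -0.   ,  1.321, -0.067]), 'joint_vel': array([-0.   , -0.001,  0.001,  0.001, -0.001,  0.   ]), 'tau': array([ 1.0000e-03, -5.3180e+01, -3.5273e+01,  7.1000e-02,  2.4000e-02,
       -0.0000e+00]), 'ee_pos': array([ 0.232, -0.498,  0.224]), 'eef_rot': array([-3.14 , -0.   ,  0.436]), 'force': array([-0.087, -0.677,  0.963]), 'moment': array([ 0.006,  0.015, -0.001]), 'grip_width': np.float64(0.094)}
scene 43.436861837485054 318.36071819004434 189.25962120908628 0.032686265382969065 [1.091 1.056 1.125] [[-0.878, 0.478, 0.018], [0.298, 0.576, -0.761], [-0.374, -0.663, -0.648]]
top 47.12730619791549 320.69337165426157 194.0318039925829 -0.12890723406497012 [0.309 0.029 1.461] [[-0.005, -1.0, 0.017], [-0.99, 0.002, -0.142], [0.142, -0.017, -0.99]]
wrist 60.575292141019176 318.4172706109476 198.24101826514573 -0.07273723953032138 [ 0.293 -0.47   0.384] [[0.422, -0.907, -0.002], [-0.882, -0.411, 0.23], [-0.209, -0.095, -0.973]]
```

View pics/scene0.png

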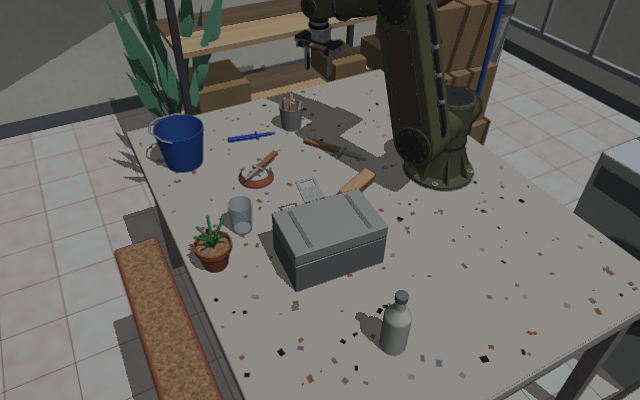

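View pics/top0.png

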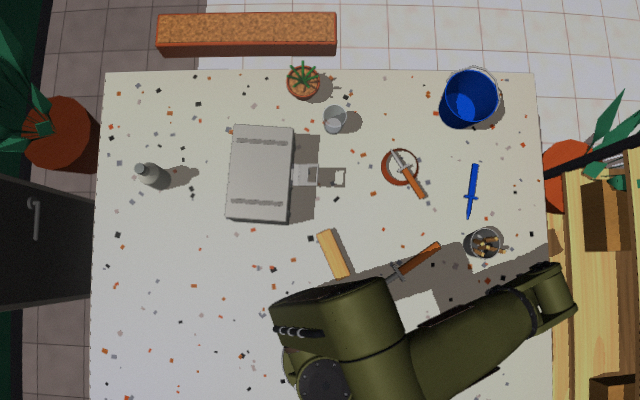

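View pics/wrist0.png

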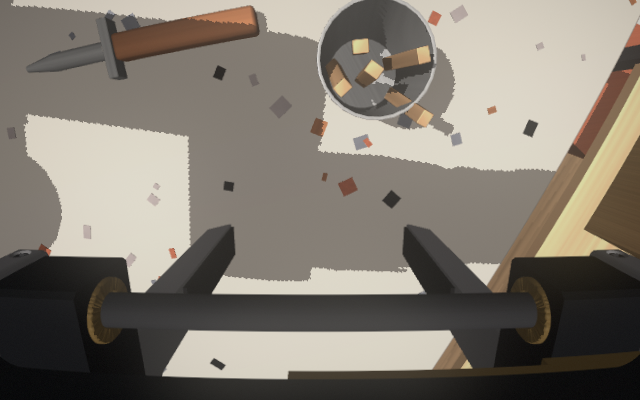

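Candidates for the pin (top view): brown-handled pin on the saucer at (406,172), the blue pin at (473,190) and the large brown-handled pin on the table at (413,262). I choose the one on the saucer. Next I'll check it in a close crop and measure.

```bash
cat > h.py <<'E'
import numpy as np,cv2
def f(c): return 200/np.tan(np.radians(float(c["fov_y"]))/2)
def K(c): return np.array([[f(c),0,float(c["cx"])],[0,f(c),float(c["cy"])],[0,0,1]])
def slopes(c,uv):
    uv=np.asarray(uv,float).reshape(-1,1,2)
    return cv2.undistortPoints(uv,K(c),np.array([float(c["k1"]),0,0,0,0])).reshape(-1,2)
def ray(c,uv):
    s=slopes(c,uv); d=np.c_[s,np.ones(len(s))]@c["R"]; return -c["R"].T@c["t"],d
def onz(c,uv,z):
    o,d=ray(c,uv); return o+d*((z-o[2])/d[:,2])[:,None]
def cloud(c):
    v,u=np.mgrid[:400,:640]; s=slopes(c,np.c_[u.ravel(),v.ravel()])
    z=c["z_map"].ravel(); P=np.c_[s,np.ones(len(s))]*z[:,None]
    return ((P-c["t"])@c["R"]).reshape(400,640,3)
def proj(c,X):
    p,_=cv2.projectPoints(np.asarray(X,float).reshape(-1,1,3),cv2.Rodrigues(c["R"])[0],c["t"],K(c),np.array([float(c["k1"]),0,0,0,0])); return p.reshape(-1,2)
E
python3 - <<'E'
import numpy as np,cv2
from h import *
c=np.load("top0.npz"); P=cloud(c); 
im=c["pixels"][:,:,::-1]
cv2.imwrite("pics/crop_pin0.png",cv2.resize(im[130:280,350:490],None,fx=4,fy=4,interpolation=cv2.INTER_CUBIC))
cv2.imwrite("pics/crop_hasp0.png",cv2.resize(im[110:240,220:360],None,fx=4,fy=4,interpolation=cv2.INTER_CUBIC))
# box top
m=np.zeros((400,640),np.uint8); m[110:240,215:300]=1
m=(m>0)&(abs(P[...,2]-0.15)<0.012)
cn=max(cv2.findContours(m.astype(np.uint8),0,2)[0],key=cv2.contourArea)
hull=cv2.convexHull(cn)[:,0]
X=onz(c,hull,0.15)[:,:2].astype(np.float32)
print("box rect",cv2.minAreaRect(X), cv2.boxPoints(cv2.minAreaRect(X)), "z",np.median(P[m][:,2]))
for n,(a,b,cc,d) in dict(hasp=(150,200,292,350),pin=(140,205,375,435)).items():
    print(n); 
    Q=P[a:b:4,cc:d:4]; print(np.round(Q[...,2]*1000).astype(int))
# objects
for n,(u,v) in dict(jar=(335,118),tin=(486,242),bottle=(150,172),cactus=(303,82),block=(335,252)).items(): print(n,np.round(P[v,u],3))
E
```

```text
box rect ((0.5633482933044434, 0.1699567288160324), (0.20824523270130157, 0.2786858081817627), 85.88778686523438) [[0.4168975  0.07609446]
 [0.6948658  0.05610989]
 [0.70979905 0.26381898]
 [0.43183076 0.28380358]] z 0.14966091473852375
hasp
[[114  -2  -1  -3  -1   1   0  -7  -4   1   1   3   1  -6  -8]
 [105   3  -1  -3   5  -3  -2  -3   2  -2  -4  -5  -1  -4  -1]
 [ 87   2  -4  -5  -1   2  -3   2  -1  -2   1   3  -3  -1  -4]
 [ 69  -1  -4  -1   4  -5   3  -2  -3  -1  -3  -1  -8  -4  -1]
 [137 149 152 150 154 161 167   4  -3   5  -3   0  -1   1   0]
 [146 144 152 154 160   2 167   2  -4   6   3   3  -3  -3  -1]
 [144 146 146 152   8   1 171   0   4   4   1   3   2   5  -3]
 [148 149 154 153   3  -1 163  -2   1  -1   1  -1   0   1  -4]
 [144 145 144 154  -3   2 169  -3  -1   1   3  -1   1  -2  -4]
 [  1   3   1  -4   6  -2 160   0  -1   2  -1   5   4  -1   3]
 [  4   1  -2  -8  -7  -2  -3   0   1   4   2   4   0  -3   2]
 [  0  -1   3   1  -1  -1   1   1   3   2   4   0   2  -4  -2]
 [ -4   5   0  -1   3   3  -3  -5  -3  -1   2   3  -2   2   2]]
pin
[[  -5   -2   -4    3   -2    4   
[... 763 characters left out ...]
1]
 [   1    4    3   11   23   26   -5    1   35   41   -6   -4    1   -5
    -4]
 [  -2   -3   -1    2   -4   10   15   12    4   44   40   -1    3   -3
    -1]
 [  -1   -2    0   -1    1   -3   -2    1   -2    0   41   42    1    0
     2]
 [   2    0   -3   -4    0 1461    5   -3    1   -4   35   44    1    0
    -1]
 [  -8    2    4    2   -2    1   -3   -7   -3    3    1   39   42    3
    -6]
 [   0   -4   -2    3   -1   -2    2    4   -5   -2   -1    2   -1    3
     2]
 [   5    0    7   -1    2   -1   -2    0    0   -4    1    6   -4    2
    -1]]
jar [ 0.771 -0.045  0.009]
tin [ 0.358 -0.51   0.061]
bottle [0.564 0.509 0.149]
cactus [0.855 0.058 0.109]
block [ 0.333 -0.039  0.041]
```

View pics/crop_pin0.png

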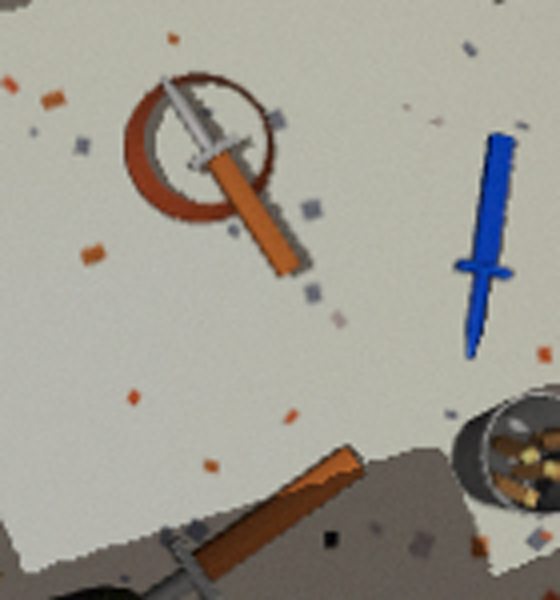

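View pics/crop_hasp0.png

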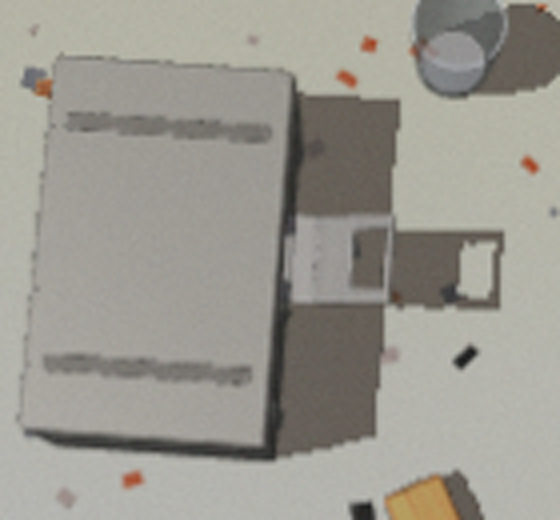

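The crop shows the pin (brown handle, steel crossguard) on the saucer, with its tip at about (391,150) and handle end at (422,198). It is the smaller brown one. The hasp is raised to the right of the box. Now I'll fit the box edges and the pin axis.

```bash
python3 - <<'E'
import numpy as np,cv2
from h import *
c=np.load("top0.npz"); P=cloud(c); z=P[...,2]
m=((abs(z-.15)<.014)).astype(np.uint8); m[:, :215]=0; m[:,305:]=0;m[:110]=0;m[240:]=0
fr=[];bk=[]
for v in list(range(132,158))+list(range(192,216)):
    u=np.where(m[v])[0]; fr.append((u.max()+.5,v)); bk.append((u.min()-.5,v))
lo=[];hi=[]
for u in range(240,285):
    v=np.where(m[:,u])[0]; hi.append((u,v.min()-.5)); lo.append((u,v.max()+.5))
for n,e in dict(front=fr,back=bk,hi=hi,lo=lo).items():
    X=onz(c,e,.15)[:,:2]; l=cv2.fitLine(X.astype(np.float32),cv2.DIST_HUBER,0,.001,.001).ravel(); 
    nn=np.array([-l[1],l[0]]); print(n,np.round(l,4),"ang",np.degrees(np.arctan2(l[1],l[0])),"rms",np.std((X-l[2:])@nn))
# pin: handle mask
hsv=cv2.cvtColor(np.ascontiguousarray(c["pixels"]),cv2.COLOR_RGB2HSV)
mm=((z>.03)&(z<.06)).astype(np.uint8); k=np.zeros_like(mm); k[140:205,380:432]=1; mm&=k
n,l,s,_=cv2.connectedComponentsWithStats(mm,connectivity=8); i=1+s[1:,4].argmax(); mm=l==i
v,u=np.where(mm); Q=P[mm]; 
X=onz(c,np.c_[u,v],.042)[:,:2]; L=cv2.fitLine(X.astype(np.float32),cv2.DIST_HUBER,0,.001,.001).ravel(); t=(X-L[2:])@L[:2]
print(L,"ang",np.degrees(np.arctan2(L[1],L[0])),t.min(),t.max(),np.median(Q[:,2]), "ends",L[2:]+t.min()*L[:2],L[2:]+t.max()*L[:2])
b=np.histogram(t,40); 
for a,tt in zip(b[0],b[1]): 
    s=abs(t-tt)<.003; w=(X[s]-L[2:])@np.array([-L[1],L[0]]); print(round(tt*1000),round((w.max()-w.min())*1000),round(np.median(Q[s,2])*1000),end=" | ")
E
```

```text
front [ 0.9974 -0.0727  0.5542  0.0957] ang -4.171718 rms 0.0008617347452692744
back [ 0.9974 -0.072   0.5615  0.2744] ang -4.1278906 rms 0.0008421184378030793
hi [0.0785 0.9969 0.7034 0.1786] ang 85.495094 rms 0.0009031551015351886
lo [0.0635 0.998  0.4239 0.1746] ang 86.35851 rms 0.0008344931939647193
[ 0.84817606  0.52971435  0.5705354  -0.27318475] ang 31.986156 -0.08356263861690459 0.10311284573803663 0.040251139899204716 ends [ 0.49965959 -0.31744907] [ 0.65799327 -0.21856439]
-84 16 40 | -79 19 41 | -74 22 41 | -70 19 39 | -65 21 39 | -60 21 41 | -56 21 41 | -51 22 42 | -46 20 40 | -42 22 40 | -37 21 39 | -32 21 40 | -28 22 40 | -23 20 39 | -18 22 41 | -14 21 40 | -9 21 41 | -4 22 41 | 0 19 42 | 5 19 41 | 10 19 44 | 14 21 43 | 19 19 41 | 24 31 39 | 28 45 41 | 33 43 40 | 38 12 41 | 42 14 40 | 47 13 42 | 52 13 40 | 56 12 40 | 61 12 39 | 66 14 39 | 70 13 38 | 75 13 39 | 80 12 42 | 84 12 38 | 89 7 39 | 94 7 38 | 98 5 38 |
```

```bash
cat > plan.py <<'E'
import numpy as np
from scipy.spatial.transform import Rotation as Ro
from station import ctrl
xb=np.array([.0725,.9974,0]);xb/=np.linalg.norm(xb); Z=np.array([0,0,1.]); yb=np.cross(Z,xb)
C=np.array([.5643,.1846,0]); 
def box(x,y,z): return C+x*xb+y*yb+z*Z
def cur():
    o=ctrl.get_obs(); return np.array(o["ee_pos"]),Ro.from_euler("xyz",o["eef_rot"]).as_matrix(),o
def Rt(zt,yt):
    zt=zt/np.linalg.norm(zt); yt=yt-zt*(yt@zt); yt/=np.linalg.norm(yt); return np.c_[np.cross(yt,zt),yt,zt]
def rel(p,R,p0=None,R0=None):
    if p0 is None: p0,R0,_=cur()
    rv=Ro.from_matrix(R0.T@R).as_rotvec(degrees=True); return np.round(rv,2).tolist(),np.round(R0.T@(p-p0),4).tolist()
E
python3 - <<'E'
from plan import *
a=np.radians(20); R=Rt(xb*np.sin(a)-Z*np.cos(a),-yb)
tip=box(-.096-.05,0,.235); print(tip, rel(tip-.019*R[:,2],R))
E
```

```text
[0.55371533 0.03898419 0.235     ] ([10.58, 18.05, -60.24], [0.5153, -0.3458, -0.0285])
```

Call:
send_rows --pt "10.58 18.05 -60.24 0.5153 -0.3458 -0.0285 -1" --pt "10.58 18.05 -60.24 0.5153 -0.3458 -0.0285 -1" --pt "10.58 18.05 -60.24 0.5153 -0.3458 -0.0285 -1" --pt "10.58 18.05 -60.24 0.5153 -0.3458 -0.0285 -1" --pt "10.58 18.05 -60.24 0.5153 -0.3458 -0.0285 -1" --pt "10.58 18.05 -60.24 0.5153 -0.3458 -0.0285 -1" --pt "10.58 18.05 -60.24 0.5153 -0.3458 -0.0285 -1" --pt "10.58 18.05 -60.24 0.5153 -0.3458 -0.0285 -1" --force 20

```text
time_s: 0.95
ee_pos: [0.4396, -0.155, 0.2427]
eef_rot: [3.141, -0.35, 1.504]
force: [1.1, -0.7, 0.1]
grip_width: 0.0333
```

```bash
python3 - <<'E'
from plan import *
a=np.radians(20); R=Rt(xb*np.sin(a)-Z*np.cos(a),-yb)
tip=box(-.096-.05,0,.235); print(tip, rel(tip-.019*R[:,2],R))
o=ctrl.get_obs(); print(np.round(o['qpos'],4).tolist(),o['ee_pos'],o['eef_rot'])
E
```

```text
[0.55371533 0.03898419 0.235     ] ([-0.05, -0.06, 0.28], [0.1864, 0.1007, 0.0573])
[-0.5813, 0.1771, 1.666, 0.3051, 1.4798, -0.5696] [ 0.43961027 -0.15498118  0.24268199] [ 3.14066624 -0.35015485  1.50350278]
```

Call:
send_rows --pt "0 0 0 0.1864 0.1007 0.0573 -1" --pt "0 0 0 0.1864 0.1007 0.0573 -1" --pt "0 0 0 0.1864 0.1007 0.0573 -1" --pt "0 0 0 0.1864 0.1007 0.0573 -1" --pt "0 0 0 0.1864 0.1007 0.0573 -1" --pt "0 0 0 0.1864 0.1007 0.0573 -1"

```text
time_s: 1.55
ee_pos: [0.5539, 0.0325, 0.2522]
eef_rot: [-3.141, -0.349, 1.501]
force: [0.5, -0.2, -0.1]
grip_width: 0.0006
```

```bash
cat > look.py <<'E'
import sys,cv2,numpy as np
from station import ctrl
tag=sys.argv[1]
for n in sys.argv[2:]:
    c=ctrl.camera(n); cv2.imwrite(f"pics/{n}{tag}.png",c["pixels"][:,:,::-1]); np.savez(f"{n}{tag}.npz",**c)
o=ctrl.get_obs(); print(o['time_s'],np.round(o['qpos'],4).tolist(),np.round(o['ee_pos'],4),np.round(o['eef_rot'],4),np.round(o['force'],2),o['grip_width'])
open("qlog.txt","a").write(repr((list(map(float,o['qpos'])),list(map(float,o['ee_pos'])),list(map(float,o['eef_rot']))))+"\n")
E
python3 look.py 1 wrist scene
```

```text
1.65 [-0.1679, 0.29, 1.5039, 0.3522, 1.3941, -0.1666] [0.5532 0.03   0.2522] [-3.1413 -0.3482  1.4988] [-0.64 -0.66 -0.58] 4.348765635762194e-05
```

View pics/wrist1.png

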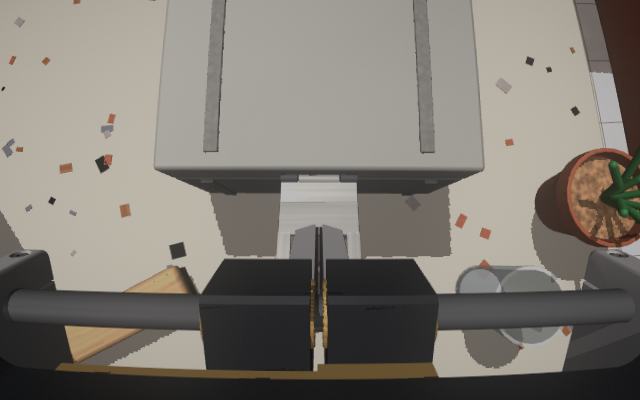

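View pics/scene1.png

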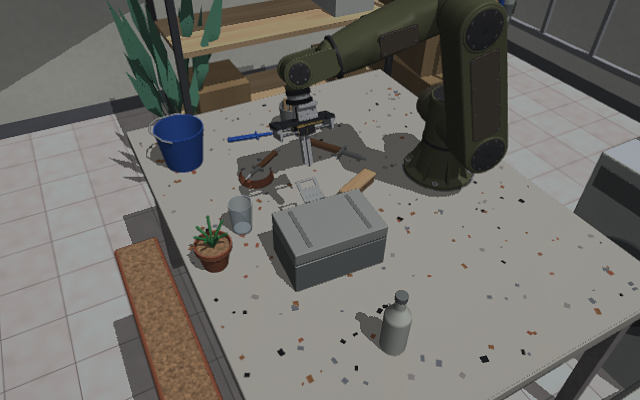

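```bash
python3 - <<'E'
from plan import *
a=np.radians(20); R=Rt(xb*np.sin(a)-Z*np.cos(a),-yb)
p0=box(-.146,0,.235)-.019*R[:,2]
for o,z in [(50,.20),(50,.175),(50,.150),(50,.134),(48,.120),(42,.111),(33,.104),(26,.1),(20,.098),(15,.097),(12,.097),(10,.097)]:
    print(o,z,rel(box(-.096-o/1000,0,z)-.019*R[:,2],R,p0,R))
E
```

```text
50 0.2 ([0.0, 0.0, 0.0], [-0.012, 0.0, 0.0329])
50 0.175 ([0.0, 0.0, 0.0], [-0.0205, 0.0, 0.0564])
50 0.15 ([0.0, 0.0, 0.0], [-0.0291, 0.0, 0.0799])
50 0.134 ([0.0, 0.0, 0.0], [-0.0345, 0.0, 0.0949])
48 0.12 ([0.0, 0.0, 0.0], [-0.0375, -0.0, 0.1087])
42 0.111 ([0.0, 0.0, 0.0], [-0.0349, -0.0, 0.1193])
33 0.104 ([0.0, 0.0, 0.0], [-0.0288, 0.0, 0.1289])
26 0.1 ([0.0, 0.0, 0.0], [-0.0236, -0.0, 0.1351])
20 0.098 ([0.0, 0.0, 0.0], [-0.0187, -0.0, 0.139])
15 0.097 ([0.0, 0.0, 0.0], [-0.0143, 0.0, 0.1416])
12 0.097 ([0.0, 0.0, 0.0], [-0.0115, 0.0, 0.1427])
10 0.097 ([0.0, 0.0, 0.0], [-0.0096, 0.0, 0.1434])
```

Call:
send_rows --pt "0 0 0 -0.012 0 0.033 -1" --pt "0 0 0 -0.0205 0 0.0564 -1" --pt "0 0 0 -0.0291 0 0.08 -1" --pt "0 0 0 -0.0345 0 0.095 -1" --pt "0 0 0 -0.0375 0 0.1087 -1" --pt "0 0 0 -0.035 0 0.1193 -1"

```text
time_s: 2.25
ee_pos: [0.5539, 0.037, 0.1278]
eef_rot: [3.141, -0.348, 1.497]
force: [-1.5, -2.6, 0.4]
grip_width: 0.0006
```

```bash
python3 look.py 2 wrist scene; python3 - <<'E'
from plan import *
a=np.radians(20); R=Rt(xb*np.sin(a)-Z*np.cos(a),-yb)
print(rel(box(-.096-.042,0,.111)-.019*R[:,2],R))
E
```

```text
2.35 [-0.1531, 0.4168, 1.6391, 0.3829, 1.1447, -0.2505] [0.5537 0.0382 0.1277] [-3.1407 -0.3484  1.4977] [-0.48  0.83  0.5 ] 0.0001759655155606168
([-0.04, 0.04, -0.03], [0.0025, -0.0001, -0.0003])
```

View pics/wrist2.png

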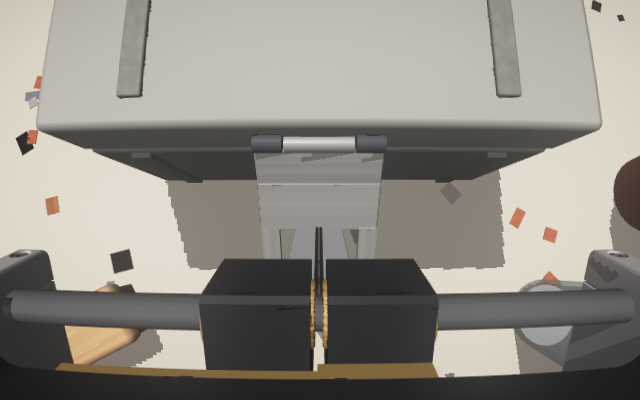

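```bash
python3 - <<'E'
from plan import *
from h import *
c=np.load("wrist2.npz");P=cloud(c)
for uv in [(319,145),(300,165),(300,190),(300,210),(300,222),(375,222),(270,240),(268,255),(372,250)]:
    X=P[uv[1],uv[0]]; d=X-C; print(uv,np.round(X,3),"out",round(-96-1e3*d@xb,1),"y",round(1e3*d@yb,1),"z",round(X[2]*1e3,1))
E
```

```text
(319, 145) [0.559 0.089 0.143] out -0.5 y -1.3 z 143.4
(300, 165) [0.549 0.082 0.134] out 7.1 y 8.1 z 134.0
(300, 190) [0.548 0.071 0.126] out 18.5 y 8.5 z 125.6
(300, 210) [0.546 0.061 0.117] out 28.1 y 8.9 z 117.2
(300, 222) [0.546 0.055 0.114] out 34.5 y 9.0 z 114.5
(375, 222) [0.587 0.052 0.114] out 34.5 y -31.9 z 114.2
(270, 240) [0.528 0.047 0.107] out 44.2 y 26.2 z 107.3
(268, 255) [0.525 0.038 0.102] out 52.9 y 28.1 z 101.5
(372, 250) [0.585 0.037 0.103] out 50.1 y -31.6 z 103.4
```

View pics/scene2.png

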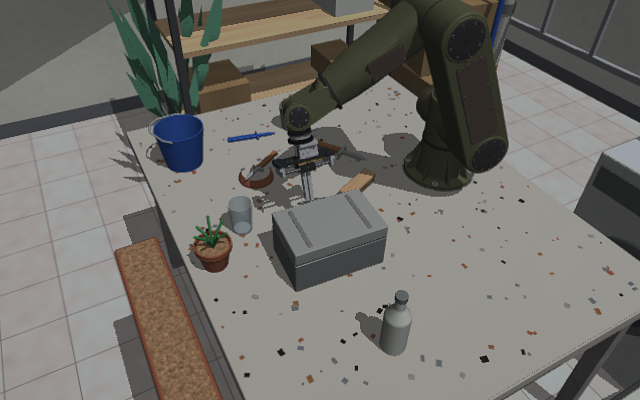

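```bash
python3 - <<'E'
from plan import *
a=np.radians(20); R=Rt(xb*np.sin(a)-Z*np.cos(a),-yb)
for o,z in [(38,.113),(33,.109),(29,.106),(23,.103),(17,.1005),(13,.0995),(11,.0995)]:
    print(rel(box(-.096-o/1000,0,z)-.019*R[:,2],R))
E
```

```text
([-0.04, 0.04, -0.03], [0.007, -0.0001, -0.0008])
([-0.04, 0.04, -0.03], [0.0103, -0.0001, 0.0046])
([-0.04, 0.04, -0.03], [0.013, -0.0001, 0.0088])
([-0.04, 0.04, -0.03], [0.0177, -0.0001, 0.0137])
([-0.04, 0.04, -0.03], [0.0224, -0.0001, 0.0181])
([-0.04, 0.04, -0.03], [0.0259, -0.0001, 0.0204])
([-0.04, 0.04, -0.03], [0.0277, -0.0001, 0.0211])
```

Call:
send_rows --pt "0 0 0 0.005 0 -0.0005 -1" --pt "0 0 0 0.0085 0 0.005 -1" --pt "0 0 0 0.011 0 0.009 -1" --pt "0 0 0 0.0155 0 0.014 -1" --pt "0 0 0 0.0205 0 0.0183 -1" --pt "0 0 0 0.0235 0 0.0206 -1" --pt "0 0 0 0.0255 0 0.0213 -1" --pt "0 0 0 0.0255 0 0.0213 -1"

```text
time_s: 3.15
ee_pos: [0.5562, 0.0696, 0.1171]
eef_rot: [-3.141, -0.348, 1.499]
force: [0.6, -2.4, 0.0]
grip_width: 0.0004
```

```bash
python3 look.py 3 wrist ; python3 - <<'E'
from plan import *
from h import *
p,R,o=cur(); t=p+.019*R[:,2]-C; print("tip out",-96-1e3*t@xb,t@yb,t[2])
c=np.load("wrist3.npz");P=cloud(c)
for uv in [(319,145),(290,165),(290,180),(290,190),(290,200),(290,210),(350,220),(290,230)]:
    X=P[uv[1],uv[0]]; d=X-C; print(uv,np.round(X,3),"out",round(-96-1e3*d@xb,1),"y",round(1e3*d@yb,1),"z",round(X[2]*1e3,1))
E
```

```text
3.2 [-0.0961, 0.4319, 1.6453, 0.3921, 1.1057, -0.2089] [0.5562 0.0695 0.1171] [-3.1413 -0.3487  1.4985] [-0.23 -0.92  0.17] 0.00034700445169737117
tip out 12.909229019242332 -0.00021795429534610615 0.09925760066080948
(319, 145) [0.561 0.117 0.15 ] out -28.4 y -1.1 z 149.8
(290, 165) [0.548 0.11  0.149] out -20.0 y 11.0 z 149.1
(290, 180) [0.547 0.103 0.149] out -13.7 y 11.0 z 148.7
(290, 190) [0.547 0.099 0.149] out -9.4 y 10.9 z 148.9
(290, 200) [0.545 0.097 0.127] out -7.7 y 12.7 z 126.6
(290, 210) [0.546 0.091 0.143] out -1.6 y 11.4 z 142.7
(350, 220) [0.574 0.086 0.115] out 1.3 y -17.1 z 115.1
(290, 230) [0.541 0.084 0.084] out 5.6 y 16.1 z 83.8
```

View pics/wrist3.png

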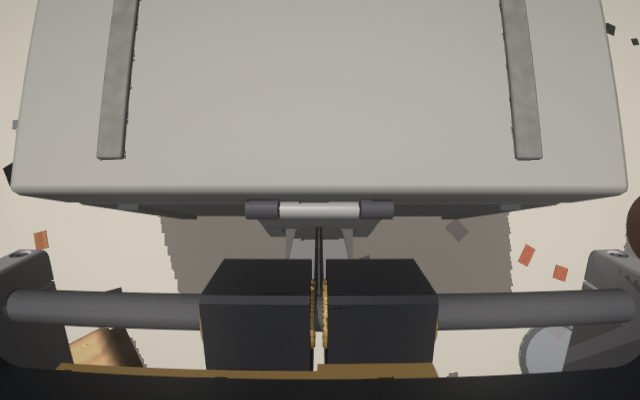

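Call:
send_rows --pt "0 0 0 0.001 0 0.0003 -1" --pt "0 0 0 0.002 0 0.0007 -1" --pt "0 0 0 0.003 0 0.001 -1" --pt "0 0 0 0.003 0 0.001 -1"

```text
time_s: 3.6
ee_pos: [0.5565, 0.0717, 0.117]
eef_rot: [3.142, -0.347, 1.498]
force: [-0.3, -8.3, -2.1]
grip_width: 0.0004
```

Call:
send_rows --pt "0 0 0 0.001 0 0.0003 -1" --pt "0 0 0 0.001 0 0.0003 -1"

```text
time_s: 3.8
ee_pos: [0.5565, 0.0724, 0.1169]
eef_rot: [-3.141, -0.346, 1.498]
force: [0.7, -10.9, -3.1]
grip_width: 0.0005
```

Call:
send_rows --pt "0 0 0 0.001 0 0.0003 -1" --pt "0 0 0 0.002 0 0.0007 -1" --pt "0 0 0 0.002 0 0.0007 -1"

```text
time_s: 4.1
ee_pos: [0.5566, 0.0739, 0.1167]
eef_rot: [-3.142, -0.345, 1.498]
force: [-1.5, -15.3, -3.3]
grip_width: 0.0007
```

Call:
send_rows --pt "0 0 0 -0.0188 0 -0.0068 -1" --pt "0 0 0 -0.0376 0 -0.0137 -1" --pt "0 0 0 -0.055 0 -0.05 -1" --pt "0 0 0 -0.034 0 -0.1 0" --pt "0 0 0 -0.034 0 -0.14 1" --pt "0 0 0 -0.034 0 -0.14 1" --pt "0 0 0 -0.034 0 -0.14 1"

```text
time_s: 4.8
ee_pos: [0.551, -0.004, 0.2377]
eef_rot: [3.14, -0.349, 1.499]
force: [-0.9, 0.4, -1.1]
grip_width: 0.0287
```

```bash
python3 look.py 4 wrist top scene;python3 - <<'E'
from h import *
c=cv2.imread("pics/scene4.png")[160:300,200:400];cv2.imwrite("pics/scene4c.png",cv2.resize(c,None,fx=4,fy=4,interpolation=2))
E
```

```text
4.95 [-0.229, 0.3076, 1.5197, 0.3505, 1.3849, -0.2342] [ 0.5505 -0.0035  0.2359] [-3.1394 -0.3489  1.4979] [-0.22  0.21  0.05] 0.04097507786915008
```

View pics/wrist4.png

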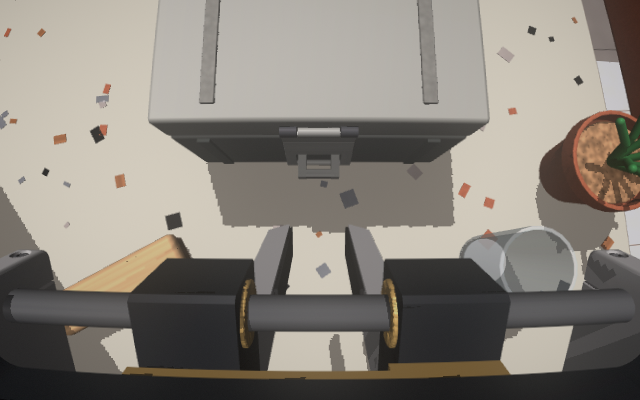

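View pics/top4.png

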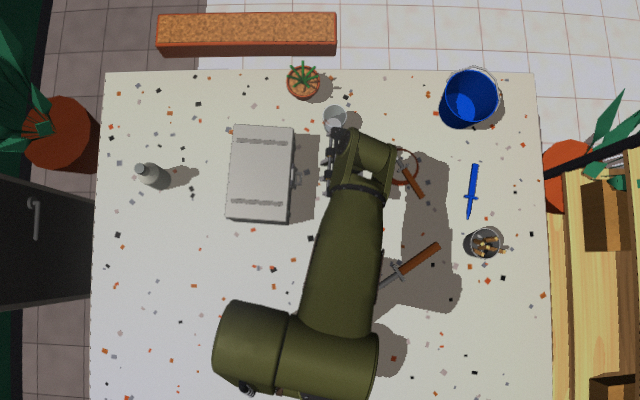

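The wrist view shows the hasp hanging flat, with the staple through its window at (319,168).

```bash
python3 - <<'E'
from plan import *
from h import *
c=np.load("wrist4.npz")
im=c["pixels"][:,:,::-1]; cv2.imwrite("pics/staple4.png",cv2.resize(im[115:190,270:370],None,fx=8,fy=8,interpolation=2))
# predicted staple points
pts=dict(loop=box(-.108,0,.085),barL=box(-.123,.02,.085),barR=box(-.123,-.02,.085),binL=box(-.115,.012,.085),binR=box(-.115,-.012,.085),hl=box(-.09,.14,.15),hr=box(-.09,-.14,.15))
for k,v in pts.items(): p=proj(c,v)[0]; print(k,np.round(p,1),"crop",np.round((p-[270,115])*8))
E
```

```text
loop [317.  163.3] crop [376. 386.]
barL [296.2 178.5] crop [210. 508.]
barR [337.7 178.5] crop [541. 508.]
binL [304.5 170.4] crop [276. 443.]
binR [329.4 170.4] crop [475. 443.]
hl [142.9 124.5] crop [-1017.    76.]
hr [490.5 124.6] crop [1764.   77.]
```

View pics/staple4.png

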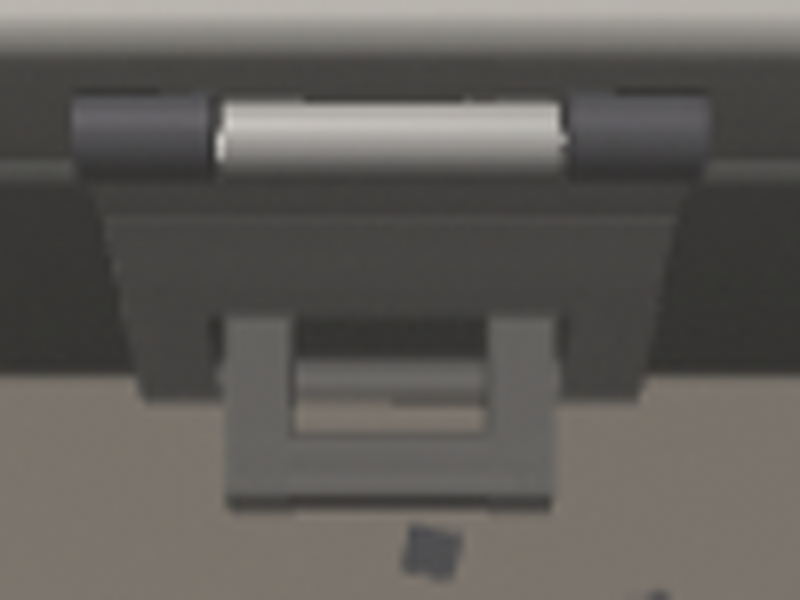

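```bash
python3 - <<'E'
from plan import *
from h import *
import ast
L=[ast.literal_eval(l) for l in open("qlog.txt")]
for k,i in [("wrist3",2),("wrist2",1),("wrist1",0)]:
    c=np.load(k+".npz"); q,p,e=L[i]; R=Ro.from_euler("xyz",e).as_matrix(); p=np.array(p)
    print(k,np.round(proj(c,[p,p+.019*R[:,2],p-.02*R[:,2]]),1).tolist(), "cam in tool", R.T@(-c["R"].T@c["t"]-p))
c=np.load("wrist3.npz"); im=c["pixels"][:,:,::-1]; cv2.imwrite("pics/tip3.png",cv2.resize(im[190:270,270:370],None,fx=8,fy=8,interpolation=2))
E
```

```text
wrist3 [[317.0, 256.0], [317.1, 242.5], [316.9, 273.7]] cam in tool [ 0.06737012  0.00055963 -0.15955034]
wrist2 [[316.6, 253.3], [316.7, 240.1], [316.5, 270.7]] cam in tool [ 0.06619492  0.00062812 -0.16007739]
wrist1 [[315.9, 260.8], [316.2, 246.9], [315.6, 279.1]] cam in tool [ 0.06949728  0.00110135 -0.15873652]
```

View pics/tip3.png

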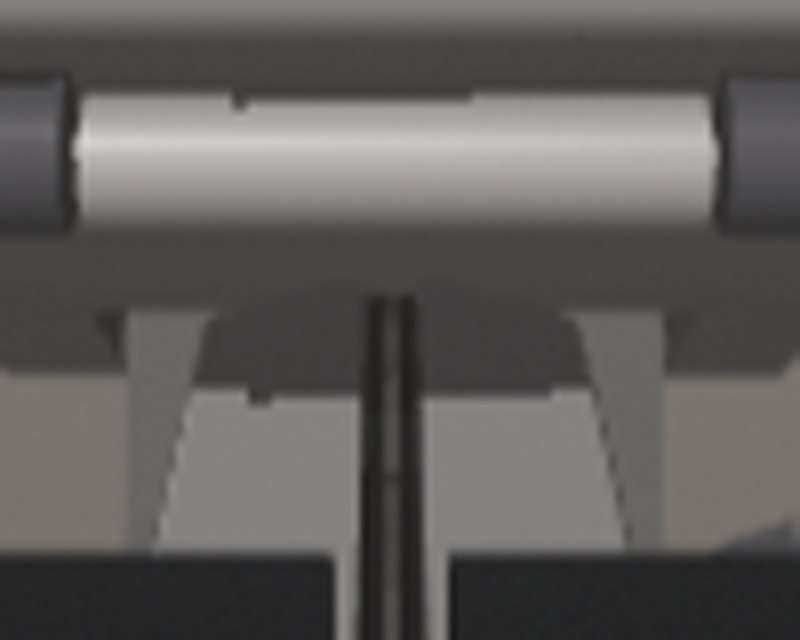

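```bash
sed -i 's/^C=np.array.*/C=np.array([.5643,.1846,0])+.0012*xb-.0004*yb/' plan.py
cat > kin.py <<'E'
import numpy as np,ast
from scipy.spatial.transform import Rotation as Ro
Rz=lambda a:Ro.from_euler('z',a).as_matrix(); Ry=lambda a:Ro.from_euler('y',a).as_matrix()
def rots(q):
    A=[Rz(q[0])]; 
    for f,a in [(Ry,q[1]),(Ry,q[2]),(Rz,q[3]),(Ry,q[4]),(Rz,q[5])]: A.append(A[-1]@f(a))
    return A
D=[([-1.202,.3,1.5215,0,1.321,-.067],[.232,-.4985,.224],[-3.14,0,.436]),([-0.5813, 0.1771, 1.666, 0.3051, 1.4798, -0.5696],[ 0.43961027,-0.15498118,0.24268199],[ 3.14066624,-0.35015485,1.50350278])]
D+=[ast.literal_eval(l) for l in open("qlog.txt")]
E
python3 - <<'E'
from kin import *
M=[];b=[]
for q,p,e in D:
    A=rots(q); R=Ro.from_euler('xyz',e).as_matrix()
    print(np.round(Ro.from_matrix(A[5].T@R).as_euler('xyz',degrees=True),2))
    cols=[[0,0,1],A[0][:,1],A[1][:,2],A[2][:,0],A[2][:,2],A[4][:,2]]
    M.append(np.array(cols).T); b.append(p)
M=np.vstack(M);b=np.hstack(b); x,*_=np.linalg.lstsq(M,b,rcond=None); print(x,np.linalg.svd(M)[1]); print(np.round(M@x-b,4))
E
```

```text
[ 4.000e-02 -0.000e+00  8.999e+01]
[-1.e-02 -0.e+00  9.e+01]
[ 0.  0. 90.]
[ 0.  0. 90.]
[-0.  0. 90.]
[ 0.  0. 90.]
[0.22094983 0.03666328 0.42466406 0.04130524 0.44749927 0.25145957] [4.81362988 2.53976937 2.49269083 0.35758211 0.17020625 0.09053317]
[-0.0001  0.0001  0.0002 -0.      0.     -0.      0.     -0.     -0.
  0.      0.     -0.     -0.      0.     -0.      0.     -0.     -0.    ]
```

```bash
cat >> kin.py <<'E'
X=np.array([.22095,.03666,.42466,.04131,.4475,.25146])
LO=np.array([-3.03,-.79,.23,-1.04,0,-2.55]);HI=np.array([3.03,2.21,2.52,4.18,3.07,2.55])
def ik(p,R):
    d1,off,a2,ex,a3,d6=X; w=p-d6*R[:,2]; r=np.hypot(w[0],w[1]); az=np.arctan2(w[1],w[0]); out=[]
    if r<off: return out
    q1=az-np.arcsin(off/r); rr=np.sqrt(r*r-off*off); h=w[2]-d1
    l=np.hypot(ex,a3); g=np.arctan2(ex,a3); D2=rr*rr+h*h
    cc=(D2-a2*a2-l*l)/(2*a2*l)
    if abs(cc)>1: return out
    th=np.arccos(cc)  # bend
    q3=th-g; q2=np.arctan2(rr,h)-np.arctan2(l*np.sin(th),a2+l*np.cos(th))
    R3=Rz(q1)@Ry(q2+q3); W=R3.T@R@Rz(-np.pi/2)
    q5=np.arccos(np.clip(W[2,2],-1,1)); q4=np.arctan2(W[1,2],W[0,2]); q6=np.arctan2(W[2,1],-W[2,0])
    if q4<LO[3]: q4+=2*np.pi
    q=np.array([q1,q2,q3,q4,q5,q6]); return q
def ok(q): return len(q)==6 and np.all(q>=LO+.02) and np.all(q<=HI-.02)
E
python3 - <<'E'
from kin import *
from plan import *
from h import *
for q,p,e in D[2:4]: print(np.round(np.array(q)-ik(np.array(p),Ro.from_euler('xyz',e).as_matrix()),3))
c=np.load("top0.npz"); print("saucer",onz(c,[(399.5,167)],.0))
th=np.radians(31.99); e=np.array([np.cos(th),np.sin(th),0]); n=np.cross(Z,e); O=np.array([.5994,-.2552,.035])
loop=box(-.108,0,.085)
for g in [.085]:
  for al in [20,30,45,60]:
    a=np.radians(al)
    for sy in [1,-1]:
      q=ik(O-g*e,Rt(-Z*np.cos(a)+e*np.sin(a),sy*n)); print("pick",al,sy,ok(q),np.round(q,2))
    for s in [-1,1]:
     for sy in [1,-1]:
      q=ik(loop+g*Z,Rt(-s*xb*np.cos(a)-Z*np.sin(a),sy*yb));q2=ik(loop+(g+.1)*Z,Rt(-s*xb*np.cos(a)-Z*np.sin(a),sy*yb)); print(" place",al,"s",s,sy,ok(q),np.round(q,2),ok(q2))
E
```

```text
[ 0.  0. -0.  0. -0. -0.]
[ 0.  0.  0.  0. -0. -0.]
saucer [[ 0.60772464 -0.2550172   0.        ]]
pick 20 1 False [-0.71  0.59  1.62  0.44  0.87 -3.12]
pick 20 -1 True [-0.71  0.59  1.62  0.44  0.87  0.02]
 place 20 s -1 1 True [-0.35  0.6   1.65  1.13  1.55  2.41] False
 place 20 s -1 -1 True [-0.35  0.6   1.65  1.13  1.55 -0.73] True
 place 20 s 1 1 True [ 0.44  0.77  1.36 -0.99  1.79 -2.43] False
 place 20 s 1 -1 True [ 0.44  0.77  1.36 -0.99  1.79  0.71] False
pick 30 1 False [-0.78  0.6   1.67  0.69  0.87  2.92]
pick 30 -1 True [-0.78  0.6   1.67  0.69  0.87 -0.22]
 place 30 s -1 1 True [-0.32  0.53  1.65  1.01  1.45  2.5 ] False
 place 30 s -1 -1 True [-0.32  0.53  1.65  1.01  1.45 -0.65] True
 place 30 s 1 1 True [ 0.42  0.69  1.38 -0.88  1.69 -2.46] False
 place 30 s 1 -1 True [ 0.42  0.69  1.38 -0.88  1.69  0.68] True
pick 45 1 False [-0.88  0.65  1.71  1.02  0.97  2.59]
pick 45 -1 True [-0.88  0.65  1.71  1.02  0.97 -0.55]
 place 45 s -1 1 False [-0.25  0.44  1.64  0.8   1.33  2.65] False
 place 45 s -1 -1 True [-0.25  0.44  1.64  0.8   1.33 -0.49] True
 place 45 s 1 1 False [ 0.36  0.59  1.42 -0.7   1.54 -2.54] False
 place 45 s 1 -1 True [ 0.36  0.59  1.42 -0.7   1.54  0.61] True
pick 60 1 True [-0.95  0.74  1.72  1.26  1.13  2.34]
pick 60 -1 True [-0.95  0.74  1.72  1.26  1.13 -0.8 ]
 place 60 s -1 1 False [-0.15  0.39  1.62  0.56  1.24  2.85] False
 place 60 s -1 -1 True [-0.15  0.39  1.62  0.56  1.24 -0.29] True
 place 60 s 1 1 False [ 0.28  0.49  1.46 -0.5   1.41 -2.65] False
 place 60 s 1 -1 True [ 0.28  0.49  1.46 -0.5   1.41  0.5 ] True
```

```bash
cat >> plan.py <<'E'
th=np.radians(31.99); e=np.array([np.cos(th),np.sin(th),0]); n=np.cross(Z,e); O=np.array([.5994,-.2542,.035]); G=.075
A45=np.radians(45)
Rpick=Rt(-Z*np.cos(A45)+e*np.sin(A45),-n); Ppick=O-G*e
Rplace=Rt(-xb*np.cos(A45)-Z*np.sin(A45),-yb); loop=box(-.108,0,.085)
E
python3 - <<'E'
from plan import *
print(Ppick,"pre",Ppick-.1*Rpick[:,2],rel(Ppick-.1*Rpick[:,2]+[0,0,.03],Rpick),loop)
c,R,o=cur(); print(o['time_s'])
E
```

```text
[ 0.53578946 -0.29393284  0.035     ] pre [ 0.47581686 -0.33139333  0.10571068] ([-29.26, 23.18, 45.72], [-0.3467, -0.0507, -0.0194]) [0.55695619 0.07805204 0.085     ]
4.95
```

Call:
send_rows --pt "-29.26 23.18 45.72 -0.3467 -0.0507 -0.0194 1" --pt "-29.26 23.18 45.72 -0.3467 -0.0507 -0.0194 1" --pt "-29.26 23.18 45.72 -0.3467 -0.0507 -0.0194 1" --pt "-29.26 23.18 45.72 -0.3467 -0.0507 -0.0194 1" --pt "-29.26 23.18 45.72 -0.3467 -0.0507 -0.0194 1" --pt "-29.26 23.18 45.72 -0.3467 -0.0507 -0.0194 1" --pt "-29.26 23.18 45.72 -0.3467 -0.0507 -0.0194 1" --pt "-29.26 23.18 45.72 -0.3467 -0.0507 -0.0194 1"

```text
time_s: 5.75
ee_pos: [0.4737, -0.3352, 0.1335]
eef_rot: [-3.135, -0.788, 0.544]
force: [0.0, 1.0, 0.0]
grip_width: 0.0937
```

```bash
python3 look.py 5 wrist ; python3 - <<'E'
from plan import *
from h import *
print(rel(Ppick-.1*Rpick[:,2],Rpick))
c=np.load("wrist5.npz"); print(proj(c,[Ppick,O,O+.07*e,O-.118*e]))
E
```

```text
5.8 [-0.9913, 0.4644, 1.7115, 0.8918, 1.1429, -0.4386] [ 0.4748 -0.3333  0.1346] [-3.1377 -0.7869  0.5511] [ 0.72 -0.12 -0.71] 0.0937431247439649
([0.07, -0.09, -0.29], [-0.0192, -0.001, 0.0218])
[[316.24517212 218.45241097]
 [315.74219791 150.62455908]
 [315.38187026 100.8761871 ]
 [316.60683024 266.14639287]]
```

View pics/wrist5.png

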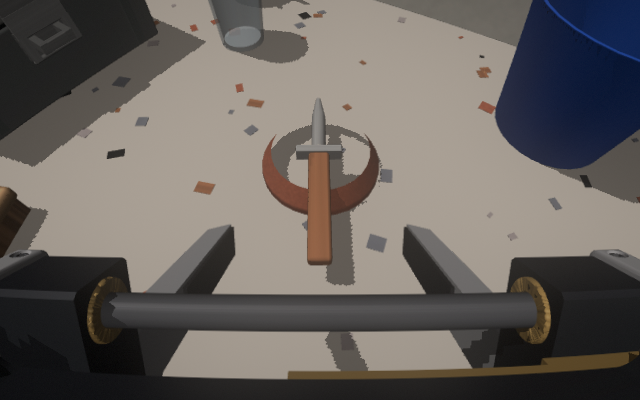

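The wrist view shows the pin centred between the open fingers: tip (319,100), crossguard (319,152), handle end (319,262). This matches the prediction to within 2 px plus the known camera offset, so I'll go in.

Call:
send_rows --pt "0 0 -0.3 -0.019 -0.001 0.022 1" --pt "0 0 -0.3 -0.019 -0.001 0.022 1" --pt "0 0 -0.3 -0.019 -0.001 0.062 1" --pt "0 0 -0.3 -0.019 -0.001 0.092 1" --pt "0 0 -0.3 -0.019 -0.001 0.112 1" --pt "0 0 -0.3 -0.019 -0.001 0.122 1" --pt "0 0 -0.3 -0.019 -0.001 0.122 1"

```text
time_s: 6.5
ee_pos: [0.5385, -0.2913, 0.0377]
eef_rot: [3.135, -0.787, 0.569]
force: [0.1, 0.3, 0.6]
grip_width: 0.0938
```

```bash
python3 look.py 6 wrist ; python3 - <<'E'
from plan import *
print(rel(Ppick,Rpick))
E
```

```text
6.55 [-0.8517, 0.6477, 1.7022, 1.0277, 0.9556, -0.544] [ 0.5382 -0.2921  0.0383] [ 3.1333 -0.7872  0.5691] [ 0.9  -0.91 -0.43] 0.09410193272602281
([0.04, -0.1, 0.43], [-0.0045, 0.0002, 0.0002])
```

View pics/wrist6.png

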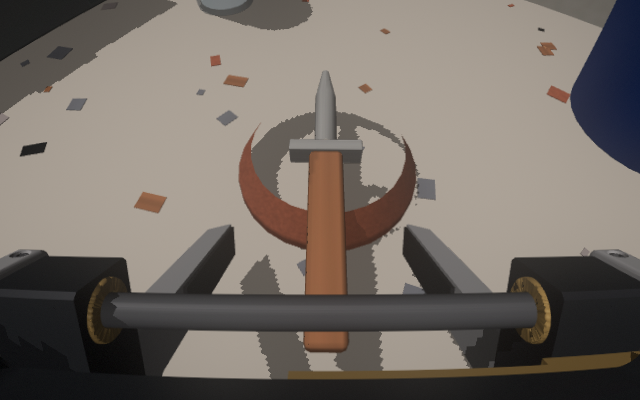

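Call:
send_rows --pt "0 0 0.4 -0.0045 0.001 0 1" --pt "0 0 0.4 -0.0045 0.001 0 0" --pt "0 0 0.4 -0.0045 0.001 0 -1" --pt "0 0 0.4 -0.0045 0.001 0 -1" --pt "0 0 0.4 -0.0045 0.001 0 -1" --pt "0 0 0.4 -0.0045 0.001 0 -1" --pt "0 0 0.4 -0.0045 0.001 0 -1" --pt "0 0 0.4 -0.0045 0.001 0 -1" --force 60

```text
time_s: 7.35
ee_pos: [0.5358, -0.2951, 0.0345]
eef_rot: [3.14, -0.787, 0.558]
force: [-0.3, -0.3, 0.4]
grip_width: 0.0414
```

Call:
send_rows --pt "0 0 0 0 0 0 -1" --pt "0 0 0 0 0 0 -1" --pt "0 0 0 0 0 0 -1" --pt "0 0 0 0 0 0 -1"

```text
time_s: 7.75
ee_pos: [0.5358, -0.2952, 0.0345]
eef_rot: [3.14, -0.787, 0.558]
force: [0.5, -0.2, 0.5]
grip_width: 0.0197
```

```bash
python3 look.py 7 wrist ; python3 - <<'E'
from plan import *
p,R,o=cur(); print(rel(p+[0,0,.03],R)); print(rel(Ppick,Rpick))
E
```

```text
7.8 [-0.8586, 0.6551, 1.7015, 1.0291, 0.9555, -0.5462] [ 0.5358 -0.2952  0.0345] [ 3.1406 -0.7871  0.5574] [0.05 0.17 0.48] 0.019457969062765652
([0.0, 0.0, 0.0], [0.0212, 0.0, -0.0212])
([0.09, -0.09, -0.04], [0.0009, -0.001, 0.0001])
```

View pics/wrist7.png

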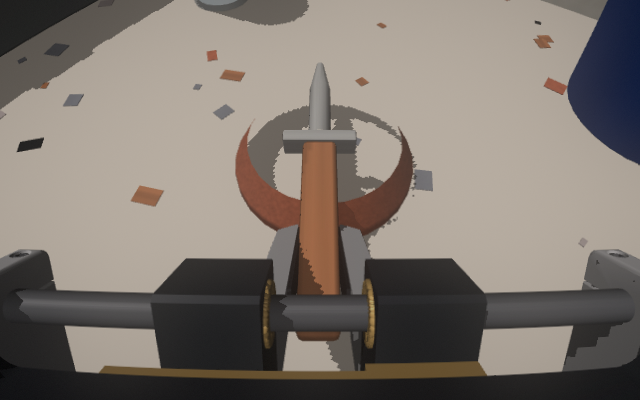

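Call:
send_rows --pt "0 0 0 0.003 0 -0.003 -1" --pt "0 0 0 0.009 0 -0.009 -1" --pt "0 0 0 0.02 0 -0.02 -1" --pt "0 0 0 0.037 0 -0.037 -1" --pt "0 0 0 0.054 0 -0.054 -1" --pt "0 0 0 0.068 0 -0.068 -1" --pt "0 0 0 0.07 0 -0.07 -1"

```text
time_s: 8.5
ee_pos: [0.5362, -0.2959, 0.137]
eef_rot: [3.134, -0.788, 0.562]
force: [-0.3, 0.2, -2.0]
grip_width: 0.0194
```

```bash
python3 look.py 8 wrist scene; python3 - <<'E'
from plan import *
tgt=loop+(G+.20)*Z
print(rel(tgt,Rplace))
E
```

```text
8.6 [-0.8589, 0.4851, 1.6805, 0.9293, 1.0617, -0.3603] [ 0.5356 -0.2952  0.1342] [ 3.1385 -0.7871  0.559 ] [ 0.21 -1.24 -2.25] 0.019455400773078176
([0.18, -82.72, -59.51], [0.3125, -0.3051, -0.0073])
```

View pics/wrist8.png

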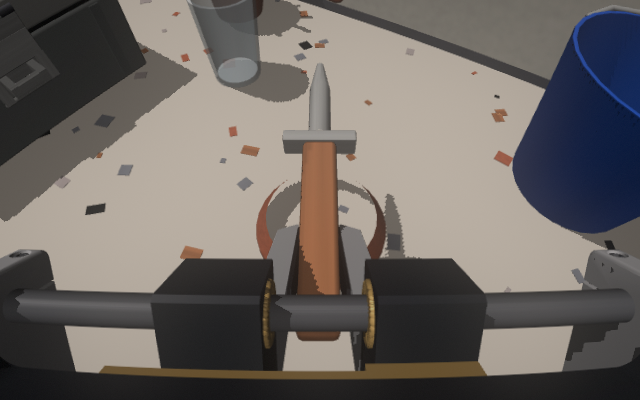

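```bash
python3 - <<'E'
from plan import *
from kin import *
p,R,o=cur()
for dz in (.10,.15,.2):
  tgt=loop+(G+dz)*Z; rv=Ro.from_matrix(R.T@Rplace).as_rotvec()
  for s in np.linspace(0,1,6):
    pp=p+s*(tgt-p); RR=R@Ro.from_rotvec(s*rv).as_matrix(); q=ik(pp,RR); print(dz,ok(q),np.round(q,2),np.round(RR@[0,0,1],2))
print(rel(loop+(G+.13)*Z,Rplace))
E
```

```text
0.1 True [-0.86  0.49  1.68  0.93  1.06 -0.36] [ 0.6   0.37 -0.71]
0.1 True [-0.64  0.33  1.73  0.57  0.94 -0.13] [ 0.42  0.23 -0.88]
0.1 True [-0.38  0.25  1.71  0.13  0.97  0.19] [ 0.25  0.02 -0.97]
0.1 True [-0.1   0.26  1.63 -0.24  1.14  0.44] [ 0.1  -0.23 -0.97]
0.1 True [ 0.16  0.36  1.5  -0.5   1.4   0.54] [-0.   -0.48 -0.88]
0.1 True [ 0.36  0.5   1.34 -0.7   1.67  0.49] [-0.05 -0.71 -0.71]
0.15 True [-0.86  0.49  1.68  0.93  1.06 -0.36] [ 0.6   0.37 -0.71]
0.15 True [-0.64  0.31  1.72  0.56  0.96 -0.12] [ 0.42  0.23 -0.88]
0.15 True [-0.38  0.22  1.68  0.13  1.01  0.2 ] [ 0.25  0.02 -0.97]
0.15 True [-0.1   0.23  1.59 -0.23  1.21  0.43] [ 0.1  -0.23 -0.97]
0.15 True [ 0.16  0.32  1.44 -0.49  1.48  0.5 ] [-0.   -0.48 -0.88]
0.15 True [ 0.36  0.46  1.27 -0.71  1.75  0.43] [-0.05 -0.71 -0.71]
0.2 True [-0.86  0.49  1.68  0.93  1.06 -0.36] [ 0.6   0.37 -0.71]
0.2 True [-0.64  0.3   1.71  0.55  0.98 -0.1 ] [ 0.42  0.23 -0.88]
0.2 True [-0.38  0.21  1.66  0.12  1.05  0.21] [ 0.25  0.02 -0.97]
0.2 True [-0.1   0.21  1.54 -0.23  1.27  0.41] [ 0.1  -0.23 -0.97]
0.2 True [ 0.16  0.3   1.38 -0.49  1.55  0.46] [-0.   -0.48 -0.88]
0.2 True [ 0.36  0.44  1.2  -0.72  1.83  0.36] [-0.05 -0.71 -0.71]
([0.18, -82.72, -59.51], [0.2629, -0.3053, 0.0422])
```

All reachable. Next, transit with the target 200 mm above home.

Call:
send_rows --pt "0 0 0 0.035 0 -0.035 -1" --pt "0 -10 -7 0.075 -0.03 -0.05 -1" --pt "0.1 -20 -14.4 0.11 -0.065 -0.05 -1" --pt "0.1 -27 -19.4 0.14 -0.1 -0.045 -1" --pt "0.1 -34 -24.4 0.17 -0.135 -0.04 -1" --pt "0.1 -41 -29.5 0.2 -0.17 -0.035 -1" --pt "0.1 -48 -34.5 0.225 -0.2 -0.028 -1" --pt "0.1 -54 -39 0.25 -0.23 -0.02 -1"

```text
time_s: 9.4
ee_pos: [0.5516, -0.0124, 0.3251]
eef_rot: [2.947, 0.15, 1.098]
force: [0.5, -1.0, -2.1]
grip_width: 0.0197
```

```bash
python3 - <<'E'
from plan import *
p,R,o=cur();print(o['time_s'],p,o['force'],o['grip_width'],rel(loop+(G+.2)*Z,Rplace))
E
```

```text
9.4 [ 0.55158341 -0.01239991  0.32507086] [ 0.5150066  -1.00976574 -2.09519641] 0.019749969880079654 ([0.12, -33.66, -24.18], [0.0768, -0.0267, -0.0531])
```

Call:
send_rows --pt "0.1 -8 -6 0.02 -0.006 -0.014 -1" --pt "0.1 -15 -11 0.035 -0.013 -0.025 -1" --pt "0.1 -22 -16 0.05 -0.018 -0.036 -1" --pt "0.1 -29 -21 0.066 -0.023 -0.046 -1" --pt "0.12 -33.66 -24.18 0.0768 -0.0267 -0.0531 -1" --pt "0.12 -33.66 -24.18 0.0768 -0.0267 -0.0531 -1" --pt "0.12 -33.66 -24.18 0.0768 -0.0267 -0.0531 -1"

```text
time_s: 10.1
ee_pos: [0.5574, 0.0765, 0.3585]
eef_rot: [-3.141, 0.779, 1.497]
force: [-0.2, -0.3, -1.5]
grip_width: 0.02
```

```bash
python3 look.py 9 wrist scene top; python3 - <<'E'
from plan import *
from h import *
p,R,o=cur();print(p,rel(loop+(G+.2)*Z,Rplace))
c=cv2.imread("pics/scene9.png")[110:290,200:420];cv2.imwrite("pics/scene9c.png",cv2.resize(c,None,fx=3.3,fy=3.3,interpolation=2))
E
```

```text
10.25 [0.3564, 0.4326, 1.1967, -0.7196, 1.8245, 0.3598] [0.5572 0.0752 0.3601] [3.1384 0.7784 1.4919] [-0.75  0.44 -2.08] 0.01945683905136909
[0.55720773 0.07519906 0.36011283] ([-0.07, -0.4, -0.26], [0.0021, -0.0005, -0.0019])
```

View pics/scene9c.png

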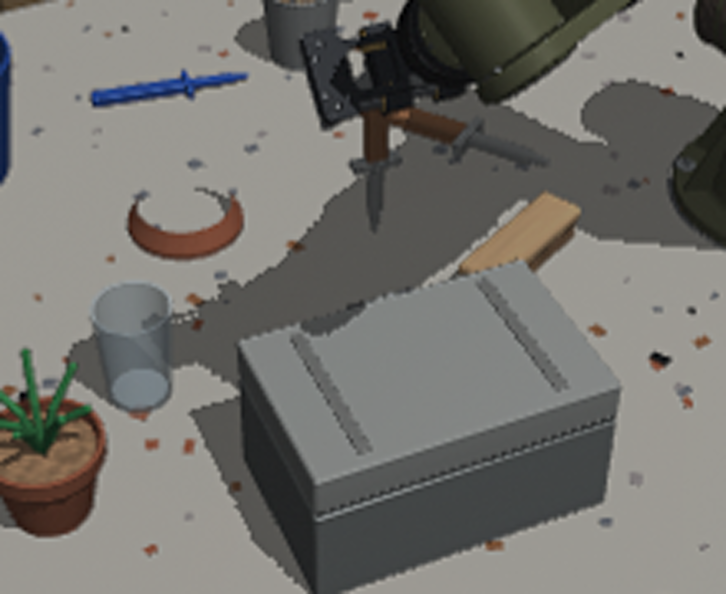

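View pics/wrist9.png

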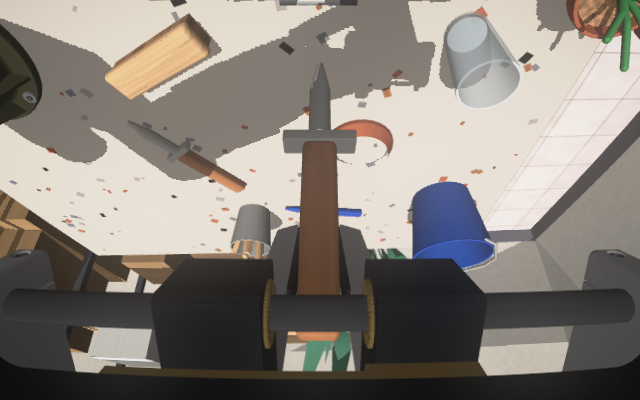

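View pics/top9.png

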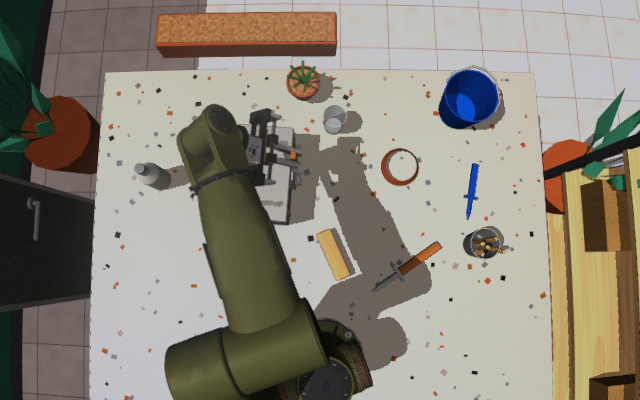

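```bash
python3 - <<'E'
from plan import *
from h import *
import ast
L=[ast.literal_eval(l) for l in open("qlog.txt")]
# tool frame pin geometry from pick pose (entry 6 = look7)
q,p,eu=L[6]; R7=Ro.from_euler('xyz',eu).as_matrix(); p7=np.array(p)
tO=R7.T@(O-p7); tT=R7.T@(O+.07*e-p7); print("pin O,tip in tool",tO,tT)
np.savez("pin.npz",tO=tO,tT=tT,ax=R7.T@(-e))
for k,i in [("wrist7",6),("wrist8",7),("wrist9",8)]:
    q,p,eu=L[i]; R=Ro.from_euler('xyz',eu).as_matrix(); p=np.array(p)
    c=np.load(k+".npz"); print(k,proj(c,[p+R@tO,p+R@tT]).round(1).tolist())
q,p,eu=L[8]; R=Ro.from_euler('xyz',eu).as_matrix()
c=np.load("scene9.npz"); print("scene",proj(c,[p+R@tO,p+R@tT]).round(1).tolist(), "world",p+R@tO,p+R@tT, "axis",R@R7.T@(-e))
im=c["pixels"][:,:,::-1]; cv2.imwrite("pics/sc9t.png",cv2.resize(im[140:190,285:345],None,fx=10,fy=10,interpolation=2))
c=np.load("wrist9.npz");im=c["pixels"][:,:,::-1]; cv2.imwrite("pics/w9t.png",cv2.resize(im[50:170,270:370],None,fx=5,fy=5,interpolation=2))
E
```

```text
pin O,tip in tool [ 0.0538152  -0.0011464   0.05322011] [ 0.10323056 -0.00125809  0.10279944]
wrist7 [[317.2, 139.6], [317.2, 67.2]]
wrist8 [[315.8, 142.9], [316.1, 70.6]]
wrist9 [[315.8, 143.7], [316.2, 71.0]]
scene [[313.6, 159.2], [313.3, 178.8]] world [0.55630978 0.07622382 0.28442985] [0.55638644 0.07659536 0.21443088] axis [-0.00109505 -0.00530764  0.99998531]
```

View pics/sc9t.png

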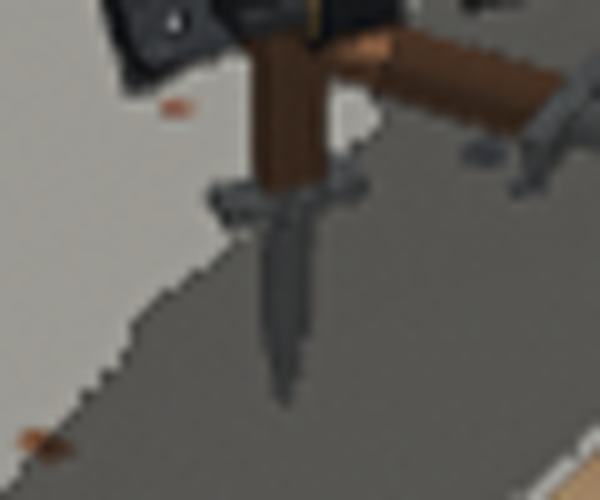

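View pics/w9t.png

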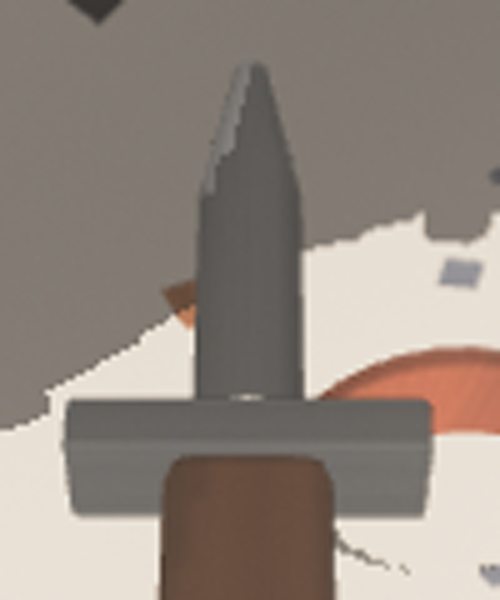

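```bash
cat >> plan.py <<'E'
def pinpose(xo,h,yo=0):
    """TCP so the pin origin is at box x=-.108+xo (m), y yo, height h above the loop"""
    d=np.load("pin.npz"); return box(-.108+xo,yo,.085+h)-Rplace@d["tO"]
def pinnow():
    d=np.load("pin.npz"); p,R,o=cur(); w=p+R@d["tO"]-loop; t=p+R@d["tT"]-loop
    print("t",round(o['time_s'],2),"pin O (x,y,z mm)",np.round([1e3*w@xb,1e3*w@yb,1e3*w[2]],2),"tip",np.round([1e3*t@xb,1e3*t@yb,1e3*t[2]],2),"F",np.round(o['force'],1),"M",np.round(o['moment'],2),"w",round(o['grip_width'],4))
E
python3 - <<'E'
from plan import *
pinnow(); print(np.load("pin.npz")["tO"], rel(pinpose(-.0025,.085),Rplace))
E
```

```text
t 10.25 pin O (x,y,z mm) [ -1.87   0.51 199.43] tip [ -1.49   0.46 129.43] F [-0.7  0.4 -2.1] M [ 0.45 -0.09 -0.04] w 0.0195
[ 0.0538152  -0.0011464   0.05322011] ([-0.07, -0.4, -0.26], [0.0803, 0.0004, 0.0815])
```

```bash
python3 - <<'E'
import numpy as np
d=dict(np.load("pin.npz")); d["tO"][1]=0; d["tT"][1]=0; np.savez("pin.npz",**d)
from plan import *
pinnow(); print(rel(pinpose(-.0025,.085),Rplace))
E
```

```text
t 10.25 pin O (x,y,z mm) [ -1.87  -0.63 199.43] tip [ -1.5   -0.8  129.43] F [-0.7  0.4 -2.1] M [ 0.45 -0.09 -0.04] w 0.0195
([-0.07, -0.4, -0.26], [0.0803, -0.0007, 0.0815])
```

Call:
send_rows --pt "0 -0.2 -0.1 0.02 0 0.02 -1" --pt "0 -0.4 -0.26 0.04 -0.0007 0.041 -1" --pt "0 -0.4 -0.26 0.06 -0.0007 0.061 -1" --pt "0 -0.4 -0.26 0.075 -0.0007 0.076 -1" --pt "0 -0.4 -0.26 0.0803 -0.0007 0.0815 -1" --pt "0 -0.4 -0.26 0.0803 -0.0007 0.0815 -1" --pt "0 -0.4 -0.26 0.0803 -0.0007 0.0815 -1"

```text
time_s: 10.95
ee_pos: [0.557, 0.0757, 0.2468]
eef_rot: [-3.142, 0.786, 1.499]
force: [0.0, 0.3, -1.0]
grip_width: 0.0196
```

```bash
python3 look.py 10 wrist top; python3 - <<'E'
from plan import *
from h import *
pinnow()
c=np.load("top10.npz");im=c["pixels"][:,:,::-1]; cv2.imwrite("pics/t10c.png",cv2.resize(im[140:205,270:340],None,fx=8,fy=8,interpolation=2))
d=np.load("pin.npz"); p,R,o=cur(); print(proj(c,[p+R@d["tT"],p+R@d["tO"],loop]))
E
```

```text
11.05 [0.36, 0.5061, 1.3558, -0.7008, 1.6517, 0.5098] [0.557  0.076  0.2468] [3.1414 0.7861 1.4989] [ 0.21 -0.55 -1.4 ] 0.019667517101260266
t 11.05 pin O (x,y,z mm) [-1.7  -0.21 86.13] tip [-1.86 -0.22 16.13] F [ 0.2 -0.6 -1.4] M [ 0.46 -0.12 -0.02] w 0.0197
[[296.92512708 176.81414655]
 [296.02665451 172.42811456]
 [296.49137471 177.79035942]]
```

View pics/t10c.png

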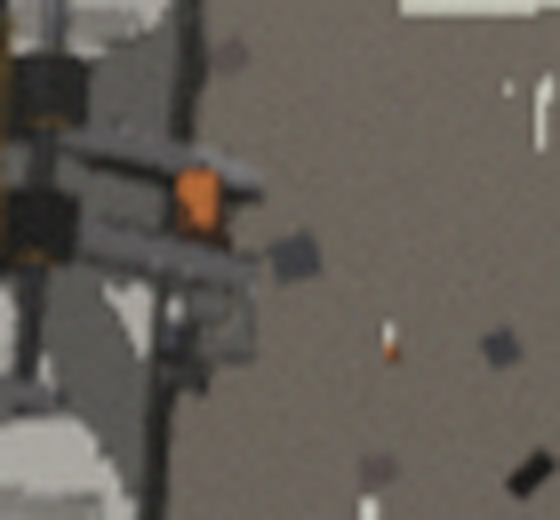

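View pics/wrist10.png

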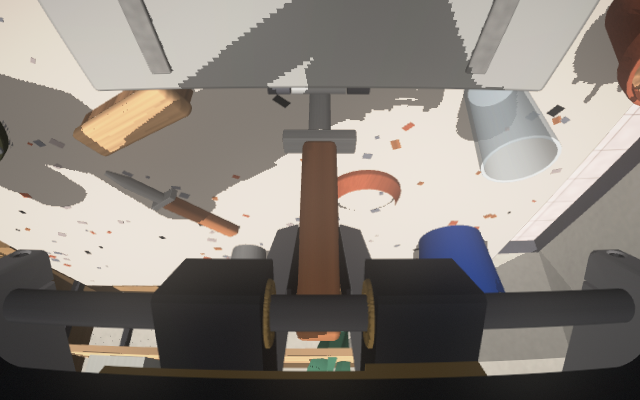

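Call:
send_rows --pt "0 0 0 0.003 0 0.0034 -1" --pt "0 0 0 0.006 0 0.0064 -1" --pt "0 0 0 0.009 0 0.0094 -1" --pt "0 0 0 0.011 0 0.0114 -1" --pt "0 0 0 0.0125 0 0.013 -1" --pt "0 0 0 0.0135 0 0.014 -1" --pt "0 0 0 0.0135 0 0.014 -1"

```text
time_s: 11.75
ee_pos: [0.5566, 0.0757, 0.2259]
eef_rot: [-3.138, 0.787, 1.502]
force: [1.5, 0.3, -1.7]
grip_width: 0.0197
```

```bash
python3 -c "
from plan import *
pinnow()"
```

```text
t 11.75 pin O (x,y,z mm) [-2.12  0.36 65.17] tip [-2.36  0.51 -4.83] F [ 1.5  0.3 -1.7] M [ 0.46 -0.06  0.01] w 0.0197
```

Call:
send_rows --pt "0 0 0 0.0014 0 0.0014 -1" --pt "0 0 0 0.0028 0 0.0028 -1" --pt "0 0 0 0.0042 0 0.0042 -1" --pt "0 0 0 0.0042 0 0.0042 -1"

```text
time_s: 12.15
ee_pos: [0.5565, 0.0756, 0.2198]
eef_rot: [-3.138, 0.787, 1.502]
force: [-0.5, 0.1, -2.4]
grip_width: 0.0194
```

```bash
python3 -c "
from plan import *
pinnow()"
```

```text
t 12.15 pin O (x,y,z mm) [-2.18  0.43 59.08] tip [ -2.43   0.6  -10.92] F [-0.5  0.1 -2.4] M [ 0.49 -0.06 -0.02] w 0.0194
```

Call:
send_rows --pt "0 0 0 -0.0007 0 0.0007 -1" --pt "0 0 0 -0.0014 0 0.0014 -1" --pt "0 0 0 -0.0014 0 0.0014 -1"

```text
time_s: 12.45
ee_pos: [0.5565, 0.0737, 0.2201]
eef_rot: [-3.139, 0.786, 1.501]
force: [0.1, 2.5, -1.9]
grip_width: 0.0192
```

```bash
python3 -c "
from plan import *
pinnow()"
```

```text
t 12.45 pin O (x,y,z mm) [-3.99  0.31 59.38] tip [ -4.18   0.44 -10.62] F [ 0.1  2.5 -1.9] M [ 1.08 -0.11 -0.04] w 0.0192
```

Call:
send_rows --pt "0 0 0 0.0009 0 -0.0009 -1" --pt "0 0 0 0.003 0 0.0012 -1" --pt "0 0 0 0.0055 0 0.003 -1" --pt "0 0 0 0.0084 0 0.005 -1" --pt "0 0 0 0.0084 0 0.005 -1"

```text
time_s: 12.95
ee_pos: [0.5566, 0.0761, 0.21]
eef_rot: [-3.138, 0.787, 1.502]
force: [0.5, -0.3, -3.2]
grip_width: 0.0201
```

```bash
python3 -c "
from plan import *
pinnow()"
```

```text
t 12.95 pin O (x,y,z mm) [-1.69  0.45 49.33] tip [ -1.94   0.63 -20.67] F [ 0.5 -0.3 -3.2] M [ 0.89 -0.33  0.07] w 0.0201
```

Call:
send_rows --pt "0 0 0 0.0024 0 0.0018 -1" --pt "0 0 0 0.0047 0 0.0037 -1" --pt "0 0 0 0.0069 0 0.0059 -1" --pt "0 0 0 0.0069 0 0.0059 -1"

```text
time_s: 13.35
ee_pos: [0.5566, 0.0768, 0.201]
eef_rot: [-3.138, 0.787, 1.502]
force: [0.4, 1.5, -2.3]
grip_width: 0.0197
```

```bash
python3 -c "
from plan import *
pinnow()"
```

```text
t 13.35 pin O (x,y,z mm) [-0.94  0.46 40.31] tip [ -1.16   0.63 -29.69] F [ 0.4  1.5 -2.3] M [ 0.92 -0.38  0.1 ] w 0.0197
```

Call:
send_rows --pt "0 0 0 0.0021 0 0.0021 -1" --pt "0 0 0 0.0042 0 0.0042 -1" --pt "0 0 0 0.0064 0 0.0064 -1" --pt "0 0 0 0.0085 0 0.0085 -1" --pt "0 0 0 0.0106 0 0.0106 -1" --pt "0 0 0 0.0106 0 0.0106 -1"

```text
time_s: 13.95
ee_pos: [0.5565, 0.0767, 0.1859]
eef_rot: [-3.138, 0.787, 1.502]
force: [1.7, 1.7, -1.8]
grip_width: 0.0193
```

```bash
python3 -c "
from plan import *
pinnow()"
```

```text
t 13.95 pin O (x,y,z mm) [-1.03  0.54 25.2 ] tip [ -1.25   0.72 -44.8 ] F [ 1.7  1.7 -1.8] M [ 1.06 -0.46  0.17] w 0.0193
```

Call:
send_rows --pt "0 0 0 0.0021 0 0.0021 -1" --pt "0 0 0 0.0042 0 0.0042 -1" --pt "0 0 0 0.0064 0 0.0064 -1" --pt "0 0 0 0.0085 0 0.0085 -1" --pt "0 0 0 0.0106 0 0.0106 -1" --pt "0 0 0 0.0106 0 0.0106 -1"

```text
time_s: 14.55
ee_pos: [0.5565, 0.0768, 0.1709]
eef_rot: [-3.138, 0.787, 1.502]
force: [1.4, 2.3, -0.9]
grip_width: 0.0197
```

```bash
python3 look.py 11 wrist scene; python3 -c "
from plan import *
pinnow()"
```

```text
14.65 [0.3613, 0.5857, 1.4213, -0.6973, 1.5432, 0.6017] [0.5565 0.0768 0.1709] [-3.1376  0.7867  1.5023] [ 2.37  2.62 -2.78] 0.019600224808515917
t 14.65 pin O (x,y,z mm) [-1.01  0.62 10.21] tip [ -1.22   0.82 -59.79] F [ 2.4  2.6 -2.8] M [ 1.25 -0.47  0.17] w 0.0196
```

View pics/wrist11.png

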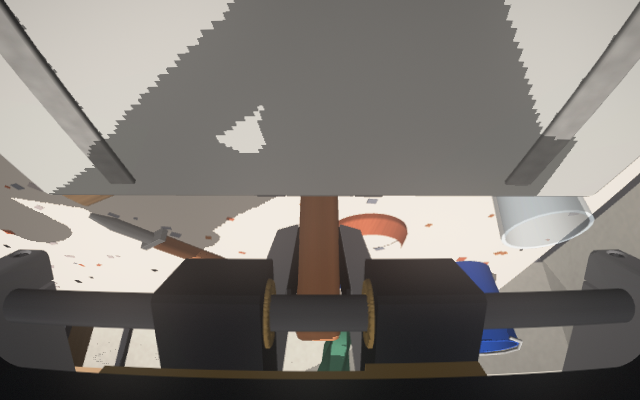

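Call:
send_rows --pt "0 0 0 0.0011 0 0.0011 -1" --pt "0 0 0 0.0021 0 0.0021 -1" --pt "0 0 0 0.0032 0 0.0032 -1" --pt "0 0 0 0.0042 0 0.0042 -1" --pt "0 0 0 0.005 0 0.005 -1" --pt "0 0 0 0.005 0 0.005 -1"

```text
time_s: 15.25
ee_pos: [0.5566, 0.0767, 0.1643]
eef_rot: [-3.139, 0.787, 1.502]
force: [0.2, 4.7, 1.9]
grip_width: 0.0195
```

```bash
python3 -c "
from plan import *
pinnow()"
```

```text
t 15.25 pin O (x,y,z mm) [-1.05  0.46  3.58] tip [ -1.27   0.61 -66.42] F [0.2 4.7 1.9] M [ 0.81 -0.27  0.07] w 0.0195
```

Call:
send_rows --pt "0 0 0 0.0004 0 0.0004 -1" --pt "0 0 0 0.0007 0 0.0007 -1" --pt "0 0 0 0.0007 0 0.0007 -1"

```text
time_s: 15.55
ee_pos: [0.5566, 0.0767, 0.1635]
eef_rot: [-3.139, 0.787, 1.501]
force: [1.6, 4.2, 3.4]
grip_width: 0.0197
```

```bash
python3 -c "
from plan import *
pinnow()"
```

```text
t 15.55 pin O (x,y,z mm) [-1.09  0.45  2.79] tip [ -1.32   0.59 -67.21] F [1.6 4.2 3.4] M [ 0.65 -0.14  0.05] w 0.0197
```

Call:
send_rows --pt "0 0 0 0.0004 0 0.0004 -1" --pt "0 0 0 0.0007 0 0.0007 -1" --pt "0 0 0 0.0007 0 0.0007 -1"

```text
time_s: 15.85
ee_pos: [0.5565, 0.0767, 0.1624]
eef_rot: [-3.139, 0.787, 1.501]
force: [0.4, 4.0, 2.8]
grip_width: 0.0197
```

Call:
send_rows --pt "0 0 0 0.0004 0 0.0004 -1" --pt "0 0 0 0.0007 0 0.0007 -1" --pt "0 0 0 0.0007 0 0.0007 -1"

```text
time_s: 16.15
ee_pos: [0.5567, 0.0767, 0.1623]
eef_rot: [-3.14, 0.787, 1.5]
force: [-0.4, 4.5, 9.7]
grip_width: 0.0193
```

```bash
python3 -c "
from plan import *
pinnow()"
```

```text
t 16.15 pin O (x,y,z mm) [-1.12  0.24  1.59] tip [ -1.38   0.32 -68.41] F [-0.4  4.5  9.7] M [ 0.04  0.23 -0.09] w 0.0193
```

Call:
send_rows --pt "0 0 0 0.0004 0 0.0004 -1" --pt "0 0 0 0.0007 0 0.0007 -1" --pt "0 0 0 0.0007 0 0.0007 -1"

```text
time_s: 16.45
ee_pos: [0.5568, 0.0767, 0.1622]
eef_rot: [-3.141, 0.788, 1.499]
force: [-2.4, 5.1, 16.8]
grip_width: 0.0196
```

```bash
python3 look.py 12 wrist scene top;python3 -c "
from plan import *
from h import *
pinnow()
c=np.load('scene12.npz');im=c['pixels'][:,:,::-1]; cv2.imwrite('pics/sc12.png',cv2.resize(im[150:250,250:370],None,fx=6,fy=6,interpolation=2))
c=np.load('top12.npz');im=c['pixels'][:,:,::-1]; cv2.imwrite('pics/t12c.png',cv2.resize(im[140:205,270:340],None,fx=8,fy=8,interpolation=2))"
```

```text
16.6 [0.3616, 0.5965, 1.4268, -0.6994, 1.5303, 0.6146] [0.5568 0.0767 0.1622] [-3.1412  0.7879  1.4993] [-1.68  5.41 16.43] 0.019502402614446926
t 16.6 pin O (x,y,z mm) [-1.14  0.09  1.52] tip [ -1.43   0.11 -68.48] F [-1.7  5.4 16.4] M [-0.73  0.68 -0.48] w 0.0195
```

View pics/t12c.png

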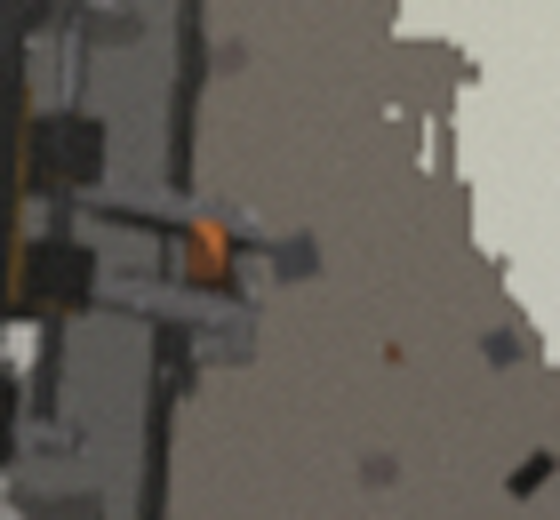

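View pics/wrist12.png

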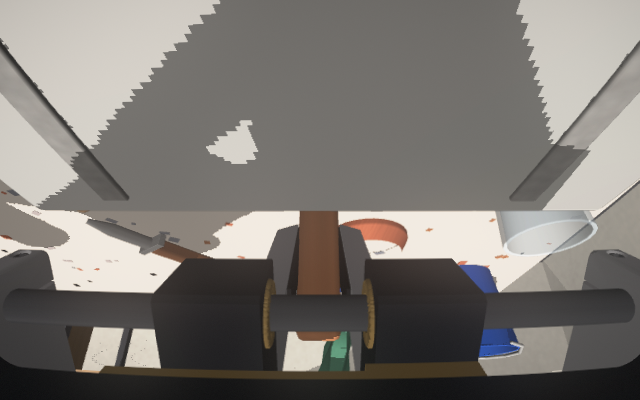

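Call:
send_rows --pt "0 0 0 -0.0007 0 -0.0007 -1" --pt "0 0 0 -0.0012 0 -0.0012 -1" --pt "0 0 0 -0.0012 0 -0.0012 -0.4" --pt "0 0 0 -0.0012 0 -0.0012 0" --pt "0 0 0 -0.0012 0 -0.0012 0.3" --pt "0 0 0 -0.0012 0 -0.0012 0.3" --pt "0 0 0 -0.0012 0 -0.0012 0.3"

```text
time_s: 17.3
ee_pos: [0.5565, 0.0766, 0.1621]
eef_rot: [-3.138, 0.787, 1.501]
force: [-0.6, -0.6, -0.1]
grip_width: 0.0561
```

```bash
python3 look.py 13 wrist
```

```text
17.35 [0.3613, 0.5963, 1.427, -0.6983, 1.5307, 0.6129] [0.5565 0.0766 0.1621] [-3.1385  0.7872  1.5014] [-0.48 -0.01 -0.28] 0.05928490753216603
```

View pics/wrist13.png

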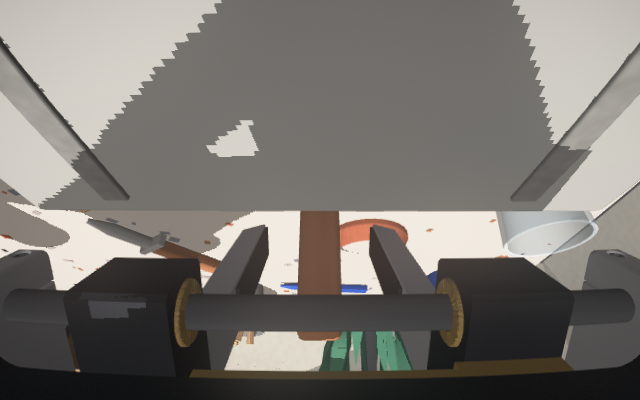

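Call:
send_rows --pt "0 0 0 0 0 -0.015 0.3" --pt "0 0 0 0 0 -0.04 0.3" --pt "0 0 0 0 0 -0.08 0.3" --pt "0 0 0 0 0 -0.12 0.3" --pt "0 0 0 -0.07 0 -0.17 0.3" --pt "0 0 0 -0.1 0 -0.2 0.3" --pt "0 0 0 -0.1 0 -0.2 0.3"

```text
time_s: 18.05
ee_pos: [0.5616, 0.1481, 0.3793]
eef_rot: [3.138, 0.784, 1.497]
force: [0.1, 0.2, -0.9]
grip_width: 0.061
```

```bash
python3 look.py 14 wrist top scene;python3 -c "
from plan import *
a=np.radians(20); R=Rt(xb*np.sin(a)-Z*np.cos(a),-yb)
print(rel(np.array([.551,-.06,.34]),R))"
```

```text
18.2 [0.4601, 0.5208, 1.0359, -0.7148, 1.9467, 0.3851] [0.5619 0.1481 0.3766] [3.1395 0.7847 1.4981] [ 0.18  0.61 -0.72] 0.061125855731695856
([0.1, 64.96, 0.06], [-0.1216, 0.0039, 0.1731])
```

View pics/wrist14.png

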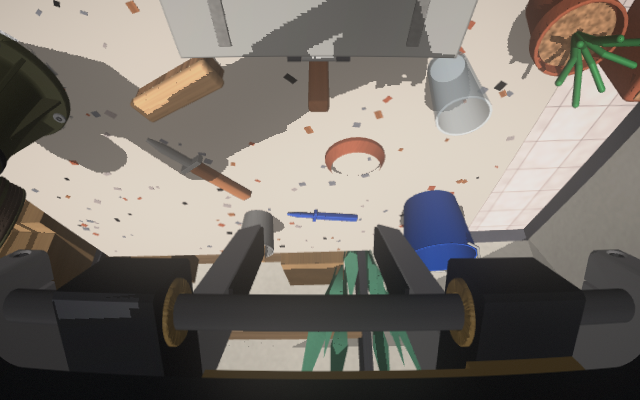

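View pics/top14.png

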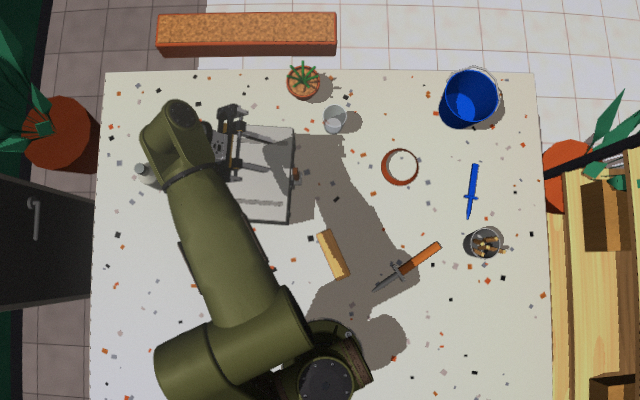

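Call:
send_rows --pt "0 8 0 -0.015 0 0.02 0.3" --pt "0 16 0 -0.03 0.001 0.043 0.3" --pt "0 24 0 -0.045 0.002 0.065 0.3" --pt "0 32 0 -0.06 0.002 0.087 0.3" --pt "0 40 0 -0.075 0.003 0.108 0.3" --pt "0 48 0 -0.09 0.003 0.13 0.3" --pt "0 56 0 -0.105 0.004 0.15 0.3" --pt "0 64 0 -0.12 0.004 0.17 0.3"

```text
time_s: 19.0
ee_pos: [0.5511, -0.0578, 0.3391]
eef_rot: [-3.14, -0.336, 1.499]
force: [0.5, 0.8, -0.2]
grip_width: 0.0612
```

Call:
send_rows --pt "0 0 0 0 0 0 0.3" --pt "0 0 0 0 0 0 0.3"

```text
time_s: 19.2
ee_pos: [0.5512, -0.0579, 0.3381]
eef_rot: [-3.137, -0.33, 1.496]
force: [-0.2, 0.6, -0.0]
grip_width: 0.0612
```

```bash
python3 look.py 15 wrist top scene;python3 -c "
from plan import *
from h import *
c=np.load('wrist15.npz');im=c['pixels'][:,:,::-1]
pts=[box(-.108,0,.085+.118),box(-.108,0,.093),box(-.108,.022,.093),box(-.108,-.022,.093),box(-.123,.02,.085),box(-.123,-.02,.085)]
print(proj(c,pts).round(1).tolist()); u=proj(c,pts[1:2])[0].astype(int); print(u)
cv2.imwrite('pics/w15c.png',cv2.resize(im[max(0,u[1]-60):u[1]+60,u[0]-75:u[0]+75],None,fx=5,fy=5,interpolation=2))"
```

```text
19.35 [-0.3107, 0.2763, 1.3192, 0.3192, 1.6267, -0.236] [ 0.5515 -0.0558  0.3392] [-3.1393 -0.3291  1.5007] [-0.36  0.66 -1.12] 0.06097869732027685
[[313.8, 98.5], [315.3, 132.3], [297.8, 132.3], [332.9, 132.3], [299.7, 145.6], [331.1, 145.5]]
[315 132]
```

View pics/w15c.png

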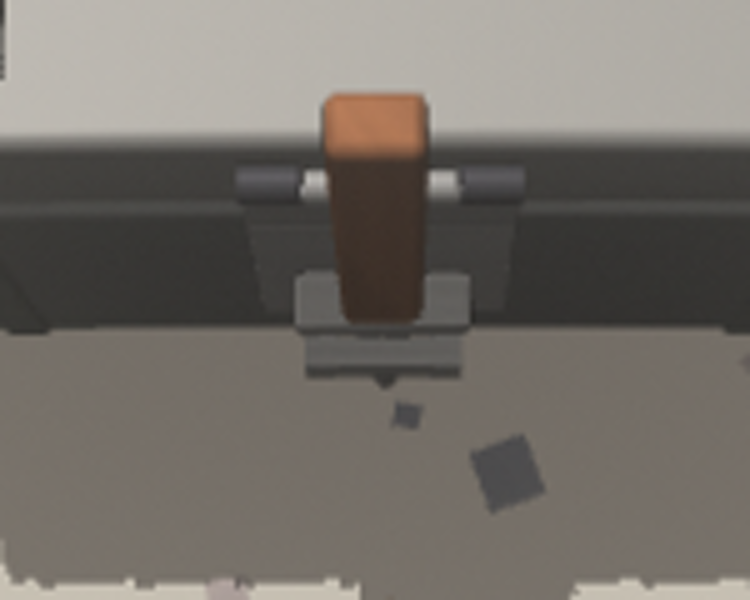

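View pics/scene15.png

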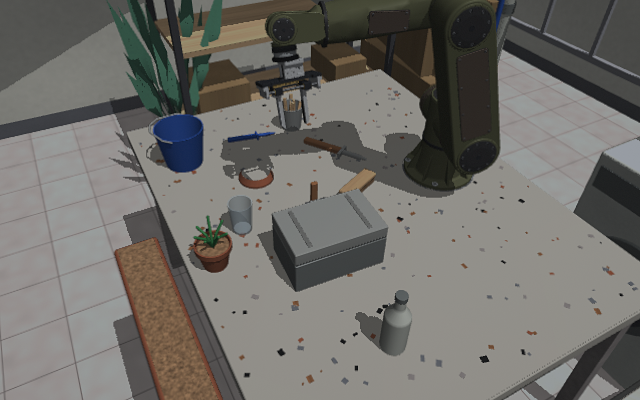

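```bash
python3 -c "
from plan import *
from h import *
for k,m in [('wrist15',(315-75,72))]:
    c=np.load(k+'.npz');P=cloud(c)
    for n,(a,b,x0,x1) in dict(handletop=(100,150,340,415),guard=(283,322,305,332),guardR=(283,322,435,462),boxtop=(20,100,100,250),bar=(340,365,320,450),hasp=(240,262,265,315)).items():
        Q=P[m[1]+a//5+1:m[1]+b//5, m[0]+x0//5+1:m[0]+x1//5].reshape(-1,3); q=np.median(Q,0); d=q-C; print(n,len(Q),'x',round(1e3*d@xb,1),'y',round(1e3*d@yb,1),'z',round(1e3*q[2],1),'sd',Q[:,2].std()*1e3)
"
```

```text
handletop 126 x -106.7 y -1.6 z 202.7 sd 0.6754909491740897
guard 28 x -107.5 y 14.8 z 92.9 sd 0.7507138081959167
guardR 28 x -107.5 y -17.7 z 92.7 sd 0.8084415030551287
boxtop 435 x -69.5 y 43.8 z 149.9 sd 29.888360339107003
bar 100 x -118.9 y -2.0 z 84.8 sd 0.8706960974435776
hasp 27 x -98.0 y 21.1 z 103.1 sd 2.481744257844564
```

The checks agree: handle top at 202.7 mm (203 expected), crossguard top at 92.9 and 92.7 mm (93 expected), pin axis at about x -107. Handing in.

```bash
python3 -c "
from station import ctrl
print(ctrl.hand_in()); o=ctrl.get_obs(); print(o['time_s'],o['force'])"
```

```text
the job is handed in; nothing more can be done
None
the job is handed in; nothing more can be done
```

The box is secured and the job was handed in at about 19.4 s; no verdict was reported. I swung the hasp down flat, took the pin off the saucer, and lowered it point down through the staple by small steps. I pressed it home with about 17 N, let go and backed away.

**Last checks (wrist camera depth):**

| Item | Measured | Expected |
|---|---|---|
| Handle top | 202.7 mm | 203 mm |
| Crossguard top, both ends | 92.9 and 92.7 mm | 93 mm |
| Staple end bar top | 84.8 mm | 85 mm |
| Pin axis, box x | about -107 mm | -108 mm |

- **Pin:** it stood upright, with its crossguard along the box front.
- **Hasp:** it hung flat.
- **Other objects:** the jar, tin and bottle were standing.
- **Gripper:** it was clear of everything.

**Disagreements:**
- The wrist camera is about 2 pixels off sideways against the fingers.
- The wrist camera and the hasp contact put the box 1.2 mm further back than the top camera did. Touching the staple's end bar suggested the original position was about right, so I lowered the pin using that contact instead.
- The arm's own reading put the seated pin 1.5 mm higher than the camera did, which is within my error in where I gripped it.

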